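# Proof-pull the batch sample, then sort the clay bears by tag

## Robot

A 6-joint arm with a two-finger parallel gripper is mounted at the origin on the work surface. World frame = base frame: x ahead of the robot, y to its left, z up, the work surface at z = 0. Lengths are in m, angles in rad, forces in N, time in s.
With the tool pointing down it reaches from about 0.3 to 0.875 m from the base axis. Payload 6.4 kg.
Tool frame: the origin (TCP) lies on the centre line of the jaws, within the pads' length; the fingertips stand 11 mm ahead of it and the grasp point (between the pads) lies 8 mm behind it (arm.finger_overhang is the distance from the TCP to the fingertips, in m); z points along the fingers, y is the line along which they close (so a half turn about z gives the same grasp; the last joint's range is limited). The gripper opens to 85 mm and grips with 20 to 120 N. Pads are 22 mm wide; open, the fingers measure 114 mm over their backs; the gripper's body (76 mm by 85 mm) begins 54 mm behind the grasp point. The pads swing forward as they close: fully open they stand 13 mm farther back than shut.
Start: joints at [1.099, 0.181, 1.607, -0, 1.354, -0.206], TCP at [0.151, 0.555, 0.242] pointing down, gripper open.
Joint ranges: [-2.99, 2.99], [-0.89, 2.07], [0.3, 2.58], [-1.14, 4.28], [0, 2.63], [-3.12, 3.12]. Speed limits (rad/s): [2.57, 2.57, 3.01, 3.14, 3.14, 3.14].

## Interface

Orientations are given as a 3x3 rotation matrix whose columns are the frame's x, y, z axes.
In Python, from plant import arm gives the robot as it stands. The module is installed in compiled form; this text tells all that it offers.
- The arm moves only by the tool step_arm, never from a script. Its argument "deltas" is a list that holds one entry, the list of rows, each a list of 7 numbers: the turn, a rotation vector about the tool's x, y, z in degrees, then the shift along the tool's x, y, z in cm, then the opening in per cent of the stroke, from 0 (shut) to 100 (fully open). A call has 1 to 8 rows; each row shifts and turns the commanded pose from where the row before left it, along the tool's axes as they then stand; what a row does not reach is not made up. A row lasts 1/12 s, in which the tool goes at most 41.7 mm and 7.16 degrees, less where a joint would pass 70% of its speed; a pose out of reach is approached as far as the arm can. A call with a gripper value outside its range is refused whole. The fingers move at their own pace and stop on an object; "force" is the grip in N (left out, the last holds). Time passes only in rows, so rows that do not move let the fingers close. It gives the time, the measured TCP pose, the force, the opening and the grip force at its end, in the units of the state.
- arm.observe(): the state, without advancing time (a new reading comes with each control period).
- arm.get_image(name): name is "side" or "top"; returns a dict with "image" (400x640x3 uint8, red, green, blue), "intrinsics" (3x3 intrinsics, pixels), "R" (3x3) and "t" (3): a world point X has camera coordinates R X + t. Camera axes: x right, y down, z forward; pixel columns grow to the right and rows downward; lengths in m; the calibration is good to about 2 mm. A picture is of the moment at which its call begins. There is no depth.
- arm.hand_in(): hands the job in; it is judged then, once.
The state is a dict: "t": time; "qpos": joint angles; "joint_velocities": joint speeds; "tau": joint torques, N m; "eef_pos": TCP position; "eef_rot": TCP orientation; "ft_force": force on the tool from outside, world axes, zero at the start; "torque": the same for the moment, N m; "grip_width": finger opening in m; "grip_force": force on a finger pad.
Only numpy, scipy, OpenCV 4.12 (cv2) and the standard library are available. Lean on these libraries where they do the work, as an engineer would, in place of code of your own. Each camera call takes 0.05 s, during which the arm holds its last target. There are 200 camera calls.

## Task

First release the batch: pull the orange handle of the spring gauge out until its small orange pointer stands at the yellow clip, hold it there for two seconds without straining the sample well past the clip, and let the slide go fully home. Then sort all the tagged clay bears on the bench, green tags into the tray with the green strip and red tags into the tray with the red strip, each sitting upright and flat in a nest of its own. Leave the crock, the jar and the modelling tool where they are.

Things in the scene. Friction and masses are not known exactly. Their poses are not given: they have to be found in the camera images.
- green1: Small brown fired-clay bear with a round green tag (17 mm) on its back, cemented on a pale plinth; may be absent. Plinth 50 (x) x 34 (y) x 10 mm; the flat-sided bear body on it 40 (x) x 28 (y) mm, from 10 to 32 mm high, its round head towards +x (top of ears 40 mm). Grip the body across y. Origin: centre of the plinth's underside; z up. 55 to 115 g.
- green2: Small brown fired-clay bear with a round green tag (17 mm) on its back, cemented on a pale plinth; may be absent. Plinth 50 (x) x 34 (y) x 10 mm; the flat-sided bear body on it 40 (x) x 28 (y) mm, from 10 to 32 mm high, its round head towards +x (top of ears 40 mm). Grip the body across y. Origin: centre of the plinth's underside; z up. 55 to 115 g.
- green3: Small brown fired-clay bear with a round green tag (17 mm) on its back, cemented on a pale plinth; may be absent. Plinth 50 (x) x 34 (y) x 10 mm; the flat-sided bear body on it 40 (x) x 28 (y) mm, from 10 to 32 mm high, its round head towards +x (top of ears 40 mm). Grip the body across y. Origin: centre of the plinth's underside; z up. 55 to 115 g.
- green4: Small brown fired-clay bear with a round green tag (17 mm) on its back, cemented on a pale plinth; may be absent. Plinth 50 (x) x 34 (y) x 10 mm; the flat-sided bear body on it 40 (x) x 28 (y) mm, from 10 to 32 mm high, its round head towards +x (top of ears 40 mm). Grip the body across y. Origin: centre of the plinth's underside; z up. 55 to 115 g.
- red1: Small brown fired-clay bear with a round red tag (17 mm) on its back, cemented on a pale plinth; may be absent. Plinth 50 (x) x 34 (y) x 10 mm; the flat-sided bear body on it 40 (x) x 28 (y) mm, from 10 to 32 mm high, its round head towards +x (top of ears 40 mm). Grip the body across y. Origin: centre of the plinth's underside; z up. 55 to 115 g.
- red2: Small brown fired-clay bear with a round red tag (17 mm) on its back, cemented on a pale plinth; may be absent. Plinth 50 (x) x 34 (y) x 10 mm; the flat-sided bear body on it 40 (x) x 28 (y) mm, from 10 to 32 mm high, its round head towards +x (top of ears 40 mm). Grip the body across y. Origin: centre of the plinth's underside; z up. 55 to 115 g.
- red3: Small brown fired-clay bear with a round red tag (17 mm) on its back, cemented on a pale plinth; may be absent. Plinth 50 (x) x 34 (y) x 10 mm; the flat-sided bear body on it 40 (x) x 28 (y) mm, from 10 to 32 mm high, its round head towards +x (top of ears 40 mm). Grip the body across y. Origin: centre of the plinth's underside; z up. 55 to 115 g.
- red4: Small brown fired-clay bear with a round red tag (17 mm) on its back, cemented on a pale plinth; may be absent. Plinth 50 (x) x 34 (y) x 10 mm; the flat-sided bear body on it 40 (x) x 28 (y) mm, from 10 to 32 mm high, its round head towards +x (top of ears 40 mm). Grip the body across y. Origin: centre of the plinth's underside; z up. 55 to 115 g.
- pass_tray: Grey moulded tray fixed to the bench, 140 (x) x 130 (y) x 14 mm, green strip on its middle ridge. Four nests 60 (x) x 46 (y) mm, 9 mm deep, floor 5 mm above the bench, centred at x = +-34, y = +-36 mm. A bear fits lengthwise along the tray's x, either way round. Ridges between nests: 26 mm wide in y, 8 mm in x; rim 6 mm. Origin: centre of the underside, z up.
- reject_tray: Grey moulded tray fixed to the bench, 140 (x) x 130 (y) x 14 mm, red strip on its middle ridge. Four nests 60 (x) x 46 (y) mm, 9 mm deep, floor 5 mm above the bench, centred at x = +-34, y = +-36 mm. A bear fits lengthwise along the tray's x, either way round. Ridges between nests: 26 mm wide in y, 8 mm in x; rim 6 mm. Origin: centre of the underside, z up.
- gauge: Sprung pull gauge fixed to the bench: blue base 200 x 90 x 8 mm (x -90 to 110), aluminium body 48 mm high at x = 0 to 75 mm, and at x = 80 to 130 mm the clamped batch sample (a bear without tag) up to 90 mm high. The slide comes out along the gauge's -x. Origin: on the underside of the base, below the front face of the aluminium body; z up.
- gauge_slide (a joint): How far the gauge's slide is pulled out (m): 0 = home, stop at 0.075. Spring: 1.8 N at home, rising 150 N/m, pulls the slide home when let go.
- gauge_handle (a point): Grip point on the orange handle of the slide, an upright block 14 mm (along the pull, gauge x) x 32 mm (gauge y), from 14 to 76 mm above the bench; this point is on its centre line 60 mm above the bench. There is 93 mm free between handle and aluminium body at home.
- gauge_pointer (a point): Tip of the orange pointer (5 mm wide) that travels with the slide over the white scale, 22 mm above the bench.
- mark_clip: The mark: yellow clip on the gauge's scale, 4 mm thick along the pull, 26 mm wide, fixed; its axes are the gauge's. The pointer is at the mark when pointer and clip have equal x in these axes (within 5 mm); it starts 26 to 48 mm from it, on the clip's +x side. Pointer over 15 mm beyond, on the -x side, overloads the sample.
- brush_crock: Bystander: white stoneware crock, 84 mm across, 90 mm high, with brushes to 180 mm. Origin: centre of the underside.
- glaze_jar: Bystander: jar 60 mm across, 80 mm high. Origin: centre of the underside.
- modelling_tool: Bystander: wooden modelling tool lying along its x axis, from x = -65 to 75 mm, 14 mm wide, 12 mm high. Origin: on the underside, at the bench.

How it is judged:
By the outcome, as a careful person would: the job done as asked, in the order asked, and still so for the second after the job is handed in, with the robot touching nothing.
Of green1, green2, green3, green4 only 3 to 4 are there at a start; the rules pass over those that are not, and their reading is None.
Of red1, red2, red3, red4 only 3 to 4 are there at a start; the rules pass over those that are not, and their reading is None.
At some moment in a run one of green1, green2, green3, green4, red1, red2, red3, red4 may be knocked a few centimetres aside while the robot is not near it.
Once in a run the grip may slacken for a moment while it holds something.
It also fails if it takes over 208 s, if anything falls off the work surface, if the arm or the gripper's body presses on something with over 40 N, if the wrist force passes 120 N, or if a joint passes its speed limit or range.

## Working session

There is one attempt and no reset: what is moved stays moved. The work goes in short steps, Python scripts to look and compute and a tool call to move; the robot and the scene stay as the last step left them, time stands still between calls to the robot, and variables do not carry over. Pictures are saved under pics/ and viewed, at most 14 in all, crops included, and the job is handed in when it is done.

Besides the shell and the picture viewer there is one more tool, called after "Request:" by a JSON object that holds its "api" and its "payload", one argument or row to a line. step_arm: Moves the arm, as the interface text tells. Its arguments: {"type":"object","properties":{"deltas":{"type":"array"},"force":{"type":"number"}},"required":["deltas"]}

```bash
mkdir -p pics
cat > h.py <<'E'
import numpy as np, cv2
from plant import arm
def shot(n,f=None):
    d=arm.get_image(n)
    if f: cv2.imwrite('pics/'+f,cv2.cvtColor(d['image'],cv2.COLOR_RGB2BGR))
    return d
def ray(d,uv):
    R=np.array(d['R']);t=np.array(d['t']);K=np.array(d['intrinsics'])
    return -R.T@t, R.T@np.linalg.inv(K)@np.array([uv[0],uv[1],1.])
def onz(d,uv,z):
    c,r=ray(d,uv); return c+r*(z-c[2])/r[2]
def proj(d,X):
    p=np.array(d['intrinsics'])@(np.array(d['R'])@np.array(X)+np.array(d['t'])); return p[:2]/p[2]
def tri(d1,u1,d2,u2):
    c1,r1=ray(d1,u1);c2,r2=ray(d2,u2)
    s=np.linalg.lstsq(np.c_[r1,-r2],c2-c1,rcond=None)[0]
    a=c1+r1*s[0];b=c2+r2*s[1]
    return (a+b)/2,np.linalg.norm(a-b)
E
python3 - <<'E'
from h import *
a=shot('top','t0.png');b=shot('side','s0.png')
for d in(a,b): print(np.round(ray(d,(320,200))[0],3),np.round(ray(d,(320,200))[1],2),d['intrinsics'][0][0])
o=arm.observe();print(o['eef_rot'],o['eef_pos'],arm.finger_overhang,o['t'])
E
```

```text
[0.42  0.084 1.344] [ 0.12  0.03 -0.99] 517.7859457045009
[ 0.315 -0.64   0.72 ] [ 0.26  0.73 -0.63] 408.4370392998433
[[-9.64880517e-01  2.62688105e-01 -7.39739514e-04]
 [ 2.62688920e-01  9.64879558e-01 -1.40341221e-03]
 [ 3.45099841e-04 -1.54844648e-03 -9.99998742e-01]] [0.1507843  0.55437176 0.24146835] 0.011 0.1
```

View pics/t0.png

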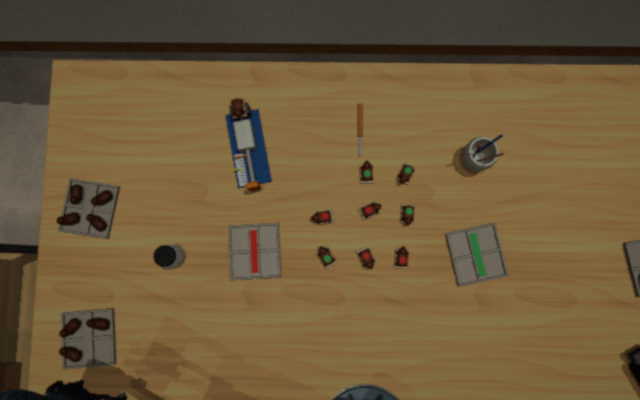

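View pics/s0.png

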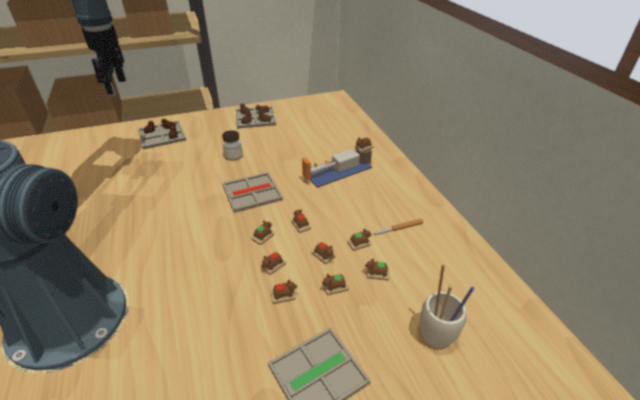

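The top view shows 4 green tags at about (367,172), (406,173), (408,213) and (326,257). The 4 red tags are at about (321,217), (371,210), (367,259) and (402,257). The gauge is at (248,150) with its handle at (253,187), the red tray at (255,251) and the green tray at (476,254).

```bash
cat >> h.py <<'E'
def blobs(m,amin):
    n,l,s,c=cv2.connectedComponentsWithStats(m.astype(np.uint8))
    return [(s[i,4],c[i],l==i) for i in range(1,n) if s[i,4]>=amin]
def masks(im):
    h=cv2.cvtColor(im,cv2.COLOR_RGB2HSV).astype(int);H,S,V=h[...,0],h[...,1],h[...,2]
    return dict(g=(H>45)&(H<85)&(S>110)&(V>60), r=((H<6)|(H>174))&(S>190)&(V>110),
      o=(H>=6)&(H<15)&(S>200)&(V>120), y=(H>22)&(H<35)&(S>180)&(V>120), b=(H>100)&(H<125)&(S>120)&(V>50))
E
python3 - <<'E'
from h import *
a=shot('top');b=shot('side')
for n,d in(('top',a),('side',b)):
    for k,m in masks(d['image']).items():
        print(n,k,[(int(s),np.round(c,1).tolist()) for s,c,_ in blobs(m,4)][:14])
w=lambda im,x,y,w,h,s,f:cv2.imwrite('pics/'+f,cv2.resize(cv2.cvtColor(im[y:y+h,x:x+w],cv2.COLOR_RGB2BGR),None,fx=s,fy=s,interpolation=cv2.INTER_CUBIC))
w(a['image'],300,150,130,130,4.6,'t1.png')
A=cv2.resize(a['image'][90:200,210:290],None,fx=5,fy=5,interpolation=cv2.INTER_CUBIC);B=cv2.resize(b['image'][125:195,290:385],None,fx=4,fy=4,interpolation=cv2.INTER_CUBIC)
C=np.zeros((550,780,3),np.uint8);C[:550,:400]=A;C[:280,400:780]=B
cv2.imwrite('pics/g1.png',C[...,::-1])
E
```

```text
top g [(41, [407.7, 169.9]), (38, [367.0, 173.5]), (40, [408.6, 210.7]), (254, [477.0, 254.1]), (40, [326.9, 258.2])]
top r [(30, [368.4, 209.6]), (30, [324.4, 215.6]), (185, [253.8, 250.6]), (30, [365.6, 255.4]), (30, [402.4, 259.6])]
top o []
top y []
top b [(771, [259.0, 151.7]), (171, [231.8, 135.0]), (35, [246.9, 169.7])]
side g [(21, [260.6, 228.4]), (21, [358.0, 234.8]), (26, [380.9, 264.5]), (29, [337.6, 277.1]), (432, [316.7, 371.0])]
side r [(7, [264.6, 185.6]), (9, [256.9, 187.4]), (6, [250.8, 188.7]), (6, [241.0, 191.5]), (7, [235.7, 192.6]), (9, [300.7, 217.0]), (13, [321.7, 245.2]), (16, [273.6, 255.6]), (21, [280.3, 286.4])]
side o []
side y []
side b []
```

View pics/t1.png

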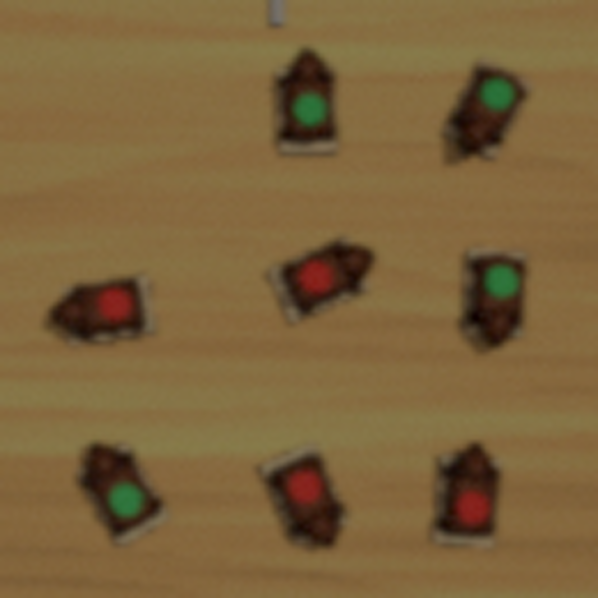

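View pics/g1.png

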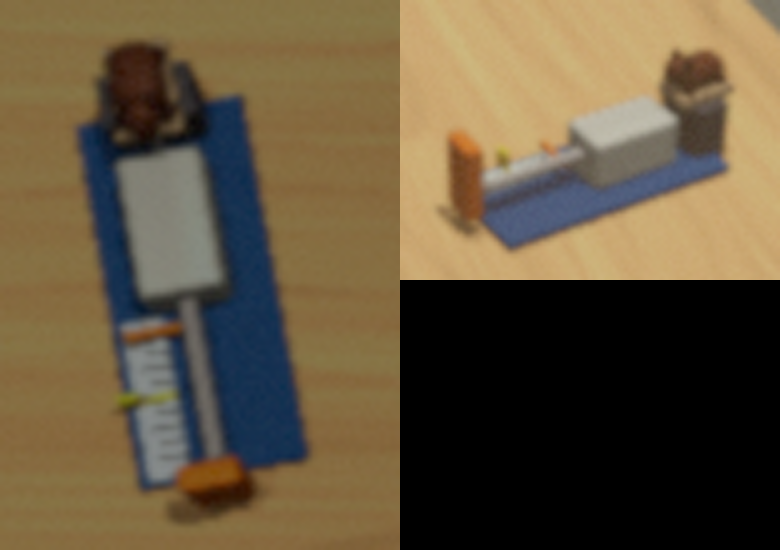

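Crops: the pointer tip is at top-view pixel (240,156.4), the clip at (239.5,170) and the handle top at (252.4,185.6). Each tag sits behind its bear's centre, with the head pointing away from it.

```bash
cat >> h.py <<'E'
def axis(m):
    p=np.argwhere(m)[:,::-1].astype(float);c=p.mean(0);w,v=np.linalg.eigh(np.cov((p-c).T));return c,v[:,1],p
def col(im,k):
    h=cv2.cvtColor(im,cv2.COLOR_RGB2HSV).astype(int);H,S,V=h[...,0],h[...,1],h[...,2]
    if k=='g': return (H>45)&(H<85)&(S>110)&(V>60)
    if k=='r': return ((H<6)|(H>174))&(S>170)&(V>85)
    if k=='o': return (H>=5)&(H<15)&(S>170)&(V>100)
    if k=='y': return (H>=24)&(H<38)&(S>140)&(V>60)
def bears(a,b,rng=(300,430,150,280)):
    hsv=cv2.cvtColor(a['image'],cv2.COLOR_RGB2HSV);V=hsv[...,2].astype(int)
    tags=[(k,c) for k in'gr' for s,c,_ in blobs(col(a['image'],k),15) if s<90]
    st={k:[c for s,c,_ in blobs(col(b['image'],k),4) if s<90] for k in 'gr'}
    out=[]
    for k,c in tags:
        e=[(tri(a,c,b,q)[1],tri(a,c,b,q)[0]) for q in st[k]]
        e=[x for x in e if x[0]<.006 and -.02<x[1][2]<.08]
        T=min(e,key=lambda x:x[0])[1] if e else None
        yy,xx=np.mgrid[:400,:640];near=np.hypot(xx-c[0],yy-c[1])<15
        m=near&((V<75)|col(a['image'],'g')|col(a['image'],'r'))
        l=cv2.connectedComponents(m.astype(np.uint8))[1];m=l==l[int(round(c[1])),int(round(c[0]))]
        p=np.argwhere(m)[:,::-1];P=np.array([onz(a,q,.026)[:2] for q in p])
        cc=P.mean(0);w,v=np.linalg.eigh(np.cov((P-cc).T));ax=v[:,1]
        tg=onz(a,c,.032)[:2]
        if (cc-tg)@ax<0: ax=-ax
        q=(P-tg)@ax; n=(P-tg)@np.array([-ax[1],ax[0]])
        out.append(dict(k=k,px=np.round(c,1),T=None if T is None else np.round(T,4),tag=np.round(tg,4),yaw=np.degrees(np.arctan2(ax[1],ax[0])),ext=np.round([q.min(),q.max(),n.min(),n.max()],3)))
    return out
E
python3 - <<'E'
from h import *
a=shot('top');b=shot('side')
for o in bears(a,b): print(o['k'],o['px'],o['T'],o['tag'],round(o['yaw'],1),o['ext'])
for k in 'gr':
    s,c,m=max(blobs(col(a['image'],k),100),key=lambda x:x[0])
    mb=col(b['image'],k); 
    mb=cv2.morphologyEx(mb.astype(np.uint8),cv2.MORPH_CLOSE,np.ones((9,9)))
    sb,cb,_=max(blobs(mb,50),key=lambda x:x[0])
    _,v,_=axis(m);p,q=onz(a,c-10*v,.014),onz(a,c+10*v,.014)
    print('tray',k,c,cb,tri(a,c,b,cb),onz(a,c,.014),np.degrees(np.arctan2(*(q-p)[1::-1])))
for n,d in(('t',a),('s',b)):
  for k in 'oy':
    print(n,k,[(int(s),np.round(c,1).tolist(),np.argwhere(m).min(0)[::-1].tolist(),np.argwhere(m).max(0)[::-1].tolist()) for s,c,m in blobs(col(d['image'],k),3) if (n=='t' and 225<c[0]<275 and 100<c[1]<200)or(n=='s' and 290<c[0]<385 and 130<c[1]<200)])
# gauge base axis from blue
h=cv2.cvtColor(a['image'],cv2.COLOR_RGB2HSV);m=cv2.inRange(h,(100,120,30),(125,255,255))>0
m[:100]=0;m[200:]=0;m[:,:215]=0;m[:,280:]=0
r=cv2.minAreaRect(np.argwhere(m)[:,::-1].astype(np.float32));bp=cv2.boxPoints(r);print([np.round(onz(a,p,.008),3).tolist() for p in bp])
for n,uv in(('hand',(252.4,185.6)),('ptr',(240,156.4)),('clip',(239.5,170))): print(n,[np.round(onz(a,uv,z),4).tolist() for z in(.022,.076)])
E
```

```text
g [407.8 169.9] [ 0.6545 -0.1059  0.0319] [ 0.6547 -0.106 ] 150.0 [-0.012  0.038 -0.017  0.014]
g [367.  173.4] [ 0.6446 -0.0014  0.0311] [ 0.6444 -0.0014] 0.4 [-0.016  0.034 -0.013  0.018]
g [408.7 210.8] [ 0.5491 -0.1077  0.0323] [ 0.549  -0.1077] 172.9 [-0.014  0.034 -0.018  0.012]
g [326.9 258.2] [0.4273 0.0987 0.0317] [0.4269 0.0988] 32.4 [-0.015  0.033 -0.014  0.016]
r [368.1 209.9] [ 0.5504 -0.0046  0.031 ] [ 0.5504 -0.0046] -63.9 [-0.017  0.033 -0.017  0.014]
r [324.4 215.9] [0.5336 0.1066 0.0326] [0.5337 0.1066] 98.0 [-0.015  0.035 -0.013  0.016]
r [365.9 255.4] [0.4351 0.0005 0.0313] [0.435  0.0006] -156.6 [-0.015  0.034 -0.018  0.013]
r [402.4 259.8] [ 0.4247 -0.0911  0.0315] [ 0.425  -0.0911] -10.1 [-0.016  0.033 -0.012  0.019]
tray g [477.08267717 254.24409449] [316.70709382 370.94736842] (array([ 0.4405655 , -0.28413689,  0.01332211]), np.float64(0.001964172637771924)) [ 0.44151514 -0.2841665   0.014     ] -167.16555145021854
tray r [253.57522124 251.03539823] [251.10714286 188.78571429] (array([0.44297427, 0.28693866, 0.01373841]), np.float64(0.00012923606198124855)) [0.44303373 0.28688957 0.014     ] -175.66345700514668
t o [(5, [243.0, 155.6], [241, 155], [245, 156]), (3, [237.0, 157.0], [236, 157], [238, 157]), (3, [253.0, 182.0], [252, 182], [254, 182]), (4, [256.8, 183.5], [256, 182], [257, 185])]
t y [(10, [234.8, 169.7], [233, 169], [237, 171])]
s o [(80, [306.4, 168.1], [303, 159], [309, 178])]
s y [(3, [315.3, 162.7], [315, 162], [316, 163])]
[[0.8, 0.372, 0.008], [0.817, 0.289, 0.008], [0.626, 0.249, 0.008], [0.61, 0.331, 0.008]]
hand [[0.6109, 0.2936, 0.022], [0.6032, 0.285, 0.076]]
ptr [[0.6872, 0.3281, 0.022], [0.6763, 0.3181, 0.076]]
clip [[0.6514, 0.3282, 0.022], [0.6419, 0.3182, 0.076]]
```

The heights triangulate well: tags at 31–32 mm and trays at about 14 mm. Next I move to the gauge, turning the tool first and then travelling.

Request:
{"api": "step_arm", "payload": {
  "deltas": [
    [[0, 0, -6.8, 0, 0, 0, 100], [0, 0, -6.8, 0, 0, 0, 100], [0, 0, -6.8, 0, 0, 0, 100], [0, 0, -6.8, 0, 0, 0, 100], [0, 0, 0, -2.8, -2.5, 0, 100], [0, 0, 0, -2.8, -2.5, 0, 100], [0, 0, 0, -2.8, -2.5, 0, 100], [0, 0, 0, -2.8, -2.5, 0, 100]]
  ]
}}

```text
t: 0.97
eef_pos: [0.2822, 0.4794, 0.2423]
eef_rot: [[-0.978, -0.209, 0.0], [-0.209, 0.978, 0.0], [-0.0, 0.0, -1.0]]
ft_force: [0.4, 1.2, -0.6]
grip_width: 0.0857
grip_force: 0.0
```

Request:
{"api": "step_arm", "payload": {
  "deltas": [
    [[0, 0, 0, -2.8, -2.5, 0, 100], [0, 0, 0, -2.8, -2.5, 0, 100], [0, 0, 0, -2.8, -2.5, 0, 100], [0, 0, 0, -2.8, -2.5, 0, 100], [0, 0, 0, -2.8, -2.5, 0, 100], [0, 0, 0, -2.8, -2.5, 0, 100], [0, 0, 0, -2.8, -2.5, 0, 100], [0, 0, 0, 0, 0, 0, 100]]
  ]
}}

```text
t: 1.63
eef_pos: [0.5148, 0.3456, 0.2421]
eef_rot: [[-0.979, -0.202, 0.003], [-0.202, 0.979, -0.001], [-0.002, -0.002, -1.0]]
ft_force: [-0.5, -0.4, -0.4]
grip_width: 0.0852
grip_force: 0.0
```

```bash
cat >> h.py <<'E'
def plan(x,y,z,ang=None):
    o=arm.observe();R=np.array(o['eef_rot']);p=np.array(o['eef_pos'])
    ya=np.degrees(np.arctan2(R[1,1],R[0,1]))
    if ang is None: ang=ya
    d=(ang-ya+90)%180-90; A=np.radians(ya+d)
    Y=np.array([np.cos(A),np.sin(A)]);X=np.array([Y[1]*-1,Y[0]]) # x angle=y+90
    D=np.array([x,y])-p[:2]
    print('t %.1f'%o['t'],'pos',np.round(p,4),'yang %.1f'%ya,'turn %.1f'%-d,'then cm x %.2f y %.2f z %.2f'%(D@X*100,D@Y*100,(p[2]-z)*100),'w %.4f f %.1f'%(o['grip_width'],o['grip_force']),'ft',np.round(o['ft_force'],1))
E
python3 - <<'E'
from h import *
plan(.6065,.2865,.052,102)
b=shot('side');c,r=ray(b,(306,159));print(c+r*(.076-c[2])/r[2])
E
```

```text
t 1.6 pos [0.5148 0.3456 0.2421] yang 101.6 turn -0.4 then cm x -7.74 y -7.68 z 19.01 w 0.0852 f 0.0 ft [-0.5 -0.4 -0.4]
[0.60838087 0.29081231 0.076     ]
```

Request:
{"api": "step_arm", "payload": {
  "deltas": [
    [[0, 0, -0.4, -2.62, -2.5, 0, 100], [0, 0, 0, -2.62, -2.5, 0, 100], [0, 0, 0, -2.62, -2.5, 0, 100], [0, 0, 0, 0, 0, 3.8, 100], [0, 0, 0, 0, 0, 3.8, 100], [0, 0, 0, 0, 0, 3.8, 100], [0, 0, 0, 0, 0, 3.8, 100], [0, 0, 0, 0, 0, 3.8, 100]]
  ]
}}

```text
t: 2.35
eef_pos: [0.6008, 0.294, 0.0507]
eef_rot: [[-0.977, -0.215, -0.0], [-0.215, 0.977, 0.0], [0.0, 0.0, -1.0]]
ft_force: [-0.3, -0.3, 0.4]
grip_width: 0.0855
grip_force: 0.0
```

Request:
{"api": "step_arm", "payload": {
  "deltas": [
    [[0, 0, 0, 0, 0, 0, 0], [0, 0, 0, 0, 0, 0, 0], [0, 0, 0, 0, 0, 0, 0], [0, 0, 0, 0, 0, 0, 0], [0, 0, 0, 0, 0, 0, 0], [0, 0, 0, 0, 0, 0, 0], [0, 0, 0, 0, 0, 0, 0], [0, 0, 0, 0, 0, 0, 0]]
  ],
  "force": 70
}}

```text
t: 3.02
eef_pos: [0.6053, 0.2883, 0.0574]
eef_rot: [[-0.977, -0.213, 0.005], [-0.213, 0.977, -0.007], [-0.004, -0.008, -1.0]]
ft_force: [-1.8, -21.3, 9.3]
grip_width: 0.0311
grip_force: 69.2
```

Run:
```python
from h import *
plan(.607,.288,.052,102)
a=shot('top');b=shot('side')
A=cv2.resize(a['image'][120:200,210:290],None,fx=5,fy=5,interpolation=cv2.INTER_CUBIC);B=cv2.resize(b['image'][115:195,290:370],None,fx=5,fy=5,interpolation=cv2.INTER_CUBIC)
cv2.imwrite('pics/g2.png',np.hstack([A,B])[...,::-1])
```

```text
t 3.0 pos [0.6053 0.2883 0.0574] yang 102.3 turn 0.3 then cm x -0.16 y -0.06 z 0.54 w 0.0311 f 69.2 ft [ -1.8 -21.3   9.3]
```

View pics/g2.png

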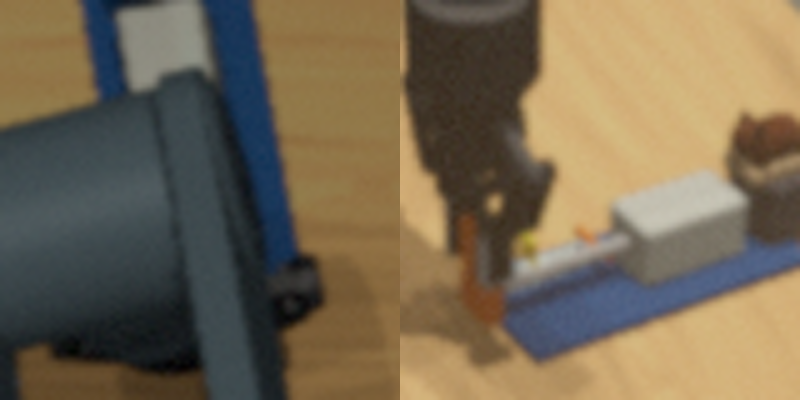

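The side view shows the handle gripped, with the pointer at (327,161.6) and the clip at (316,163.6). In the top view the arm hides the gauge.

Request:
{"api": "step_arm", "payload": {
  "deltas": [
    [[0, 0, 0, 0.6, 0, 0, 0], [0, 0, 0, 0.6, 0, 0, 0], [0, 0, 0, 0.6, 0, 0, 0], [0, 0, 0, 0.6, 0, 0, 0], [0, 0, 0, 0.6, 0, 0, 0], [0, 0, 0, 0, 0, 0, 0], [0, 0, 0, 0, 0, 0, 0]]
  ]
}}

```text
t: 3.7
eef_pos: [0.5786, 0.2826, 0.0574]
eef_rot: [[-0.977, -0.213, 0.012], [-0.213, 0.977, -0.005], [-0.01, -0.007, -1.0]]
ft_force: [10.3, -17.8, -0.9]
grip_width: 0.0307
grip_force: 69.8
```

Run:
```python
from h import *
plan(.607,.288,.052,102)
b=shot('side')
for k in'oy': print(k,[(int(s),np.round(c,1).tolist()) for s,c,m in blobs(col(b['image'],k),2) if 290<c[0]<385 and 130<c[1]<200])
P=np.array([.6872,.3281,.022]);C=np.array([.6514,.3282,.022]);print(proj(b,P),proj(b,C))
B=cv2.resize(b['image'][135:185,290:350],None,fx=10,fy=10,interpolation=cv2.INTER_CUBIC)
cv2.imwrite('pics/g3.png',B[...,::-1])
```

```text
t 3.7 pos [0.5786 0.2826 0.0574] yang 102.3 turn 0.3 then cm x -2.89 y -0.07 z 0.54 w 0.0307 f 69.8 ft [ 10.3 -17.8  -0.9]
o [(3, [294.3, 162.7]), (2, [295.0, 173.5]), (21, [298.0, 178.5])]
y [(3, [315.3, 162.7])]
[327.06420883 162.77965353] [315.96393239 164.93302895]
```

View pics/g3.png

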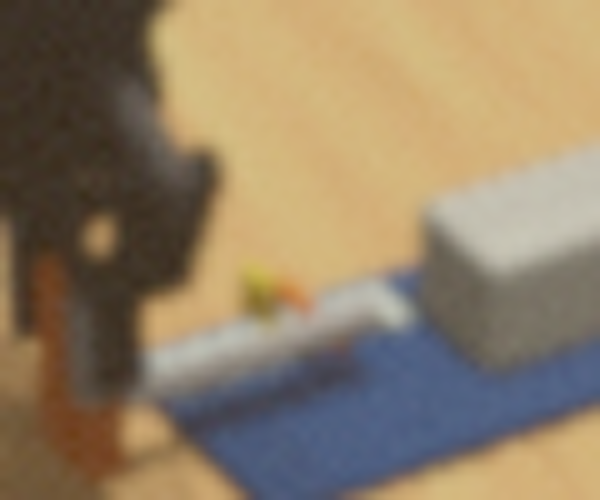

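Run:
```python
from h import *
d=arm.get_image('top');b=arm.get_image('side')
g=np.array([np.cos(np.radians(12.2)),np.sin(np.radians(12.2))]);gy=np.array([-g[1],g[0]])
f=lambda u,v:(210+u/5-.4,90+v/5-.4)
for n,u in(('ptr',(125,338)),('ptr',(183,328)),('ptr',(154,333)),('clip',(118,402)),('clip',(175,396)),('clip',(147,399))):
    X=onz(d,f(*u),.022)[:2];print('top',n,round(X@g*1e3,1),round(X@gy*1e3,1))
s=lambda u,v,k,x0,y0:(x0+u/k-.4,y0+v/k-.4)
for n,uv in(('ptr0',s(185,233,5,290,115)),('clip0',s(130,243,5,290,115)),('ptr1',s(293,293,10,290,135)),('clip1',s(260,292,10,290,135)),('clip1top',s(258,273,10,290,135)),('clip1bot',s(266,312,10,290,135))):
    X=onz(b,uv,.022)[:2];print('side',n,round(X@g*1e3,1),round(X@gy*1e3,1))
```

```text
top ptr 741.8 189.6
top ptr 740.9 159.1
top ptr 741.3 174.3
top clip 709.3 199.1
top clip 706.5 169.6
top clip 707.8 184.1
side ptr0 744.5 183.5
side clip0 710.0 191.7
side ptr1 716.6 183.2
side clip1 708.3 188.9
side clip1top 713.1 198.0
side clip1bot 704.2 178.8
```

Request:
{"api": "step_arm", "payload": {
  "deltas": [
    [[0, 0, 0, 0.35, 0, 0, 0], [0, 0, 0, 0.35, 0, 0, 0], [0, 0, 0, 0, 0, 0, 0], [0, 0, 0, 0, 0, 0, 0]]
  ]
}}

```text
t: 4.18
eef_pos: [0.5721, 0.2813, 0.0574]
eef_rot: [[-0.977, -0.213, 0.012], [-0.214, 0.977, -0.004], [-0.011, -0.007, -1.0]]
ft_force: [11.5, -17.6, -0.4]
grip_width: 0.0307
grip_force: 70.2
```

Run:
```python
from h import *
plan(.607,.288,.052,102)
b=shot('side')
B=cv2.resize(b['image'][150:180,300:340],None,fx=14,fy=14,interpolation=cv2.INTER_CUBIC)
cv2.imwrite('pics/g4.png',B[...,::-1])
```

```text
t 4.2 pos [0.5721 0.2813 0.0574] yang 102.3 turn 0.3 then cm x -3.55 y -0.07 z 0.54 w 0.0307 f 70.2 ft [ 11.5 -17.6  -0.4]
```

View pics/g4.png

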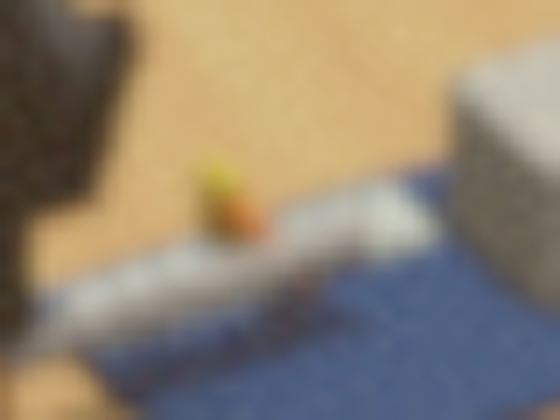

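The pointer at about (317,165) now overlaps the clip, after 34 mm of travel. I had measured 33.5–34.5 mm, so I hold here.

Request:
{"api": "step_arm", "payload": {
  "deltas": [
    [[0, 0, 0, 0, 0, 0, 0], [0, 0, 0, 0, 0, 0, 0], [0, 0, 0, 0, 0, 0, 0], [0, 0, 0, 0, 0, 0, 0], [0, 0, 0, 0, 0, 0, 0], [0, 0, 0, 0, 0, 0, 0], [0, 0, 0, 0, 0, 0, 0], [0, 0, 0, 0, 0, 0, 0]]
  ]
}}

```text
t: 4.9
eef_pos: [0.5724, 0.2814, 0.0575]
eef_rot: [[-0.977, -0.213, 0.012], [-0.213, 0.977, -0.004], [-0.011, -0.007, -1.0]]
ft_force: [10.6, -17.6, -0.8]
grip_width: 0.0304
grip_force: 70.5
```

Request:
{"api": "step_arm", "payload": {
  "deltas": [
    [[0, 0, 0, 0, 0, 0, 0], [0, 0, 0, 0, 0, 0, 0], [0, 0, 0, 0, 0, 0, 0], [0, 0, 0, 0, 0, 0, 0], [0, 0, 0, 0, 0, 0, 0], [0, 0, 0, 0, 0, 0, 0], [0, 0, 0, 0, 0, 0, 0], [0, 0, 0, 0, 0, 0, 0]]
  ]
}}

```text
t: 5.57
eef_pos: [0.5724, 0.2814, 0.0575]
eef_rot: [[-0.977, -0.213, 0.012], [-0.213, 0.977, -0.004], [-0.011, -0.007, -1.0]]
ft_force: [11.9, -18.0, -0.6]
grip_width: 0.0309
grip_force: 70.5
```

Request:
{"api": "step_arm", "payload": {
  "deltas": [
    [[0, 0, 0, 0, 0, 0, 0], [0, 0, 0, 0, 0, 0, 0], [0, 0, 0, 0, 0, 0, 0], [0, 0, 0, 0, 0, 0, 0], [0, 0, 0, 0, 0, 0, 0], [0, 0, 0, 0, 0, 0, 0], [0, 0, 0, 0, 0, 0, 0], [0, 0, 0, 0, 0, 0, 0]]
  ]
}}

```text
t: 6.23
eef_pos: [0.5724, 0.2814, 0.0575]
eef_rot: [[-0.977, -0.213, 0.012], [-0.213, 0.977, -0.004], [-0.011, -0.007, -1.0]]
ft_force: [10.2, -18.1, 0.4]
grip_width: 0.0305
grip_force: 70.5
```

Request:
{"api": "step_arm", "payload": {
  "deltas": [
    [[0, 0, 0, 0, 0, 0, 0], [0, 0, 0, 0, 0, 0, 0], [0, 0, 0, 0, 0, 0, 0], [0, 0, 0, 0, 0, 0, 0], [0, 0, 0, 0, 0, 0, 0], [0, 0, 0, 0, 0, 0, 0], [0, 0, 0, 0, 0, 0, 0], [0, 0, 0, 0, 0, 0, 0]]
  ]
}}

```text
t: 6.9
eef_pos: [0.5724, 0.2814, 0.0575]
eef_rot: [[-0.977, -0.213, 0.013], [-0.213, 0.977, -0.004], [-0.011, -0.007, -1.0]]
ft_force: [10.4, -17.8, -0.4]
grip_width: 0.0308
grip_force: 70.5
```

Run:
```python
from h import *
plan(.607,.288,.052,102)
```

```text
t 6.9 pos [0.5724 0.2814 0.0575] yang 102.3 turn 0.3 then cm x -3.52 y -0.07 z 0.55 w 0.0308 f 70.5 ft [ 10.4 -17.8  -0.4]
```

Request:
{"api": "step_arm", "payload": {
  "deltas": [
    [[0, 0, 0, -0.8, 0, 0, 0], [0, 0, 0, -0.8, 0, 0, 0], [0, 0, 0, -0.8, 0, 0, 0], [0, 0, 0, -0.8, 0, 0, 0], [0, 0, 0, -0.5, 0, 0, 0], [0, 0, 0, 0, 0, 0, 0], [0, 0, 0, 0, 0, 0, 100], [0, 0, 0, 0, 0, 0, 100]]
  ]
}}

```text
t: 7.57
eef_pos: [0.6046, 0.2932, 0.0563]
eef_rot: [[-0.977, -0.213, 0.006], [-0.213, 0.977, 0.002], [-0.006, 0.0, -1.0]]
ft_force: [-0.0, 0.2, 0.5]
grip_width: 0.0544
grip_force: 0.0
```

Request:
{"api": "step_arm", "payload": {
  "deltas": [
    [[0, 0, 0, 0, 0, 0, 100], [0, 0, 0, 0, 0, 0, 100], [0, 0, 0, 0, 0, 0, 100], [0, 0, 0, 0, 0, -2, 100], [0, 0, 0, 0, 0, -4, 100], [0, 0, 0, 0, 0, -4, 100], [0, 0, 0, 0, 0, -4, 70], [0, 0, 0, 0, 0, 0, 70]]
  ]
}}

```text
t: 8.23
eef_pos: [0.6068, 0.2951, 0.2033]
eef_rot: [[-0.976, -0.215, 0.015], [-0.215, 0.977, 0.005], [-0.016, 0.001, -1.0]]
ft_force: [2.2, 1.2, 1.6]
grip_width: 0.0639
grip_force: 0.0
```

Run:
```python
from h import *
# red2-ish (533,107) yaw98
plan(.5337+.0045*np.cos(np.radians(98)),.1066+.0045*np.sin(np.radians(98)),.024,98+90)
b=shot('side')
B=cv2.resize(b['image'][125:195,290:385],None,fx=6,fy=6,interpolation=cv2.INTER_CUBIC)
cv2.imwrite('pics/g5.png',B[...,::-1])
```

```text
t 8.2 pos [0.6068 0.2951 0.2033] yang 102.4 turn -85.6 then cm x 17.20 y 9.86 z 17.93 w 0.0639 f 0.0 ft [2.2 1.2 1.6]
```

View pics/g5.png

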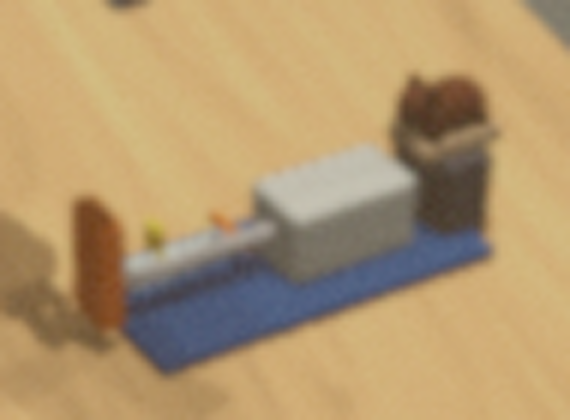

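The side view shows the slide back home, with the pointer at (327,161.7) as at the start. Now the bears: red at (0.533,0.111) first.

Request:
{"api": "step_arm", "payload": {
  "deltas": [
    [[0, 0, -7.1, 0, 0, 0.5, 65], [0, 0, -7.1, 0, 0, 0.5, 65], [0, 0, -7.1, 0, 0, 0.5, 65], [0, 0, -7.1, 0, 0, 0.5, 65], [0, 0, -7.1, 0, 0, 0.5, 65], [0, 0, -7.1, 0, 0, 0.5, 65], [0, 0, -7.1, 0, 0, 0.5, 65], [0, 0, -7.1, 0, 0, 0.5, 65]]
  ]
}}

```text
t: 8.95
eef_pos: [0.6013, 0.2933, 0.1508]
eef_rot: [[-0.349, -0.937, -0.002], [-0.937, 0.349, -0.0], [0.001, 0.001, -1.0]]
ft_force: [0.6, -0.2, -0.0]
grip_width: 0.0555
grip_force: 0.0
```

Request:
{"api": "step_arm", "payload": {
  "deltas": [
    [[0, 0, -7.1, 0, 0, 0.5, 65], [0, 0, -7.1, 0, 0, 0.5, 65], [0, 0, -7.1, 0, 0, 0.5, 65], [0, 0, -7.1, 0, 0, 0.5, 65], [0, 0, 0, 3.4, 2, 0, 65], [0, 0, 0, 3.4, 2, 0, 65], [0, 0, 0, 3.4, 2, 0, 65], [0, 0, 0, 3.4, 2, 0, 65]]
  ]
}}

```text
t: 9.62
eef_pos: [0.5361, 0.166, 0.1308]
eef_rot: [[0.098, -0.995, 0.003], [-0.995, -0.098, -0.032], [0.032, 0.001, -0.999]]
ft_force: [0.2, 0.3, -0.2]
grip_width: 0.0555
grip_force: 0.0
```

Request:
{"api": "step_arm", "payload": {
  "deltas": [
    [[0, 0, 0, 3.4, 1.9, 0, 65], [0, 0, 0, 0, 0, 0, 65], [0, 0, 0, 0, 0, 0, 65], [0, 0, 0, 0, 0, 0, 65]]
  ]
}}

```text
t: 9.95
eef_pos: [0.5212, 0.1451, 0.1322]
eef_rot: [[0.081, -0.997, 0.007], [-0.995, -0.082, -0.05], [0.051, -0.003, -0.999]]
ft_force: [-0.2, -0.2, 0.5]
grip_width: 0.0557
grip_force: 0.0
```

```bash
cat >> h.py <<'E'
def tgt(tag,yaw,z=.024):
    y=np.radians(yaw);return tag[0]+.0045*np.cos(y),tag[1]+.0045*np.sin(y),z,yaw+90
TR=dict(g=(.441,-.2842,12.8),r=(.443,.287,4.3))
def nest(k,sx,sy,z=.029):
    x,y,a=TR[k];c,s=np.cos(np.radians(a)),np.sin(np.radians(a));u,v=sx*.034,sy*.036
    return x+c*u-s*v,y+s*u+c*v,z,a+90
E
python3 - <<'E'
from h import *
plan(*tgt((.5337,.1066),98)); print(np.round(arm.observe()['qpos'],2))
E
```

```text
t 9.9 pos [0.5212 0.1451 0.1322] yang -175.3 turn -3.3 then cm x 3.54 y -0.70 z 10.82 w 0.0557 f 0.0 ft [-0.2 -0.2  0.5]
[ 0.08  0.24  1.78 -0.06  1.12 -3.12]
```

Joint 6 hit its limit, so I turn the other way by a half turn.

Request:
{"api": "step_arm", "payload": {
  "deltas": [
    [[0, 0, 7.1, 0, 0, 0, 65], [0, 0, 7.1, 0, 0, 0, 65], [0, 0, 7.1, 0, 0, 0, 65], [0, 0, 7.1, 0, 0, 0, 65], [0, 0, 7.1, 0, 0, 0, 65], [0, 0, 7.1, 0, 0, 0, 65], [0, 0, 7.1, 0, 0, 0, 65], [0, 0, 7.1, 0, 0, 0, 65]]
  ]
}}

```text
t: 10.62
eef_pos: [0.5216, 0.1457, 0.1321]
eef_rot: [[-0.792, -0.61, 0.007], [-0.61, 0.791, -0.05], [0.025, -0.044, -0.999]]
ft_force: [-0.1, -0.2, 0.2]
grip_width: 0.0556
grip_force: 0.0
```

Request:
{"api": "step_arm", "payload": {
  "deltas": [
    [[0, 0, 7.1, 0, 0, 0, 65], [0, 0, 7.1, 0, 0, 0, 65], [0, 0, 7.1, 0, 0, 0, 65], [0, 0, 7.1, 0, 0, 0, 65], [0, 0, 7.1, 0, 0, 0, 65], [0, 0, 7.1, 0, 0, 0, 65], [0, 0, 7.1, 0, 0, 0, 65], [0, 0, 7.1, 0, 0, 0, 65]]
  ]
}}

```text
t: 11.28
eef_pos: [0.5216, 0.1457, 0.1321]
eef_rot: [[-0.944, 0.329, 0.007], [0.328, 0.943, -0.05], [-0.023, -0.045, -0.999]]
ft_force: [-0.0, -0.7, 0.3]
grip_width: 0.0555
grip_force: 0.0
```

Request:
{"api": "step_arm", "payload": {
  "deltas": [
    [[0, 0, 7.1, 0, 0, 0, 65], [0, 0, 7.1, 0, 0, 0, 65], [0, 0, 7.1, 0, 0, 0, 65], [0, 0, 7.1, 0, 0, 0, 65], [0, 0, 7.1, 0, 0, 0, 65], [0, 0, 7.1, 0, 0, 0, 65], [0, 0, 7.1, 0, 0, 0, 65], [0, 0, 0, 0, 0, 0, 65]]
  ]
}}

```text
t: 11.95
eef_pos: [0.5216, 0.1457, 0.1321]
eef_rot: [[-0.361, 0.932, 0.007], [0.931, 0.361, -0.05], [-0.049, -0.012, -0.999]]
ft_force: [-0.7, -0.2, -0.6]
grip_width: 0.0556
grip_force: 0.0
```

Run:
```python
from h import *
plan(*tgt((.5337,.1066),98)); o=arm.observe();print(np.round(o['qpos'],2),np.round(o['eef_rot'],3))
for o in bears(shot('top'),shot('side')): print(o['k'],o['px'],o['tag'],round(o['yaw'],1))
```

```text
t 11.9 pos [0.5216 0.1457 0.1321] yang 21.2 turn 13.2 then cm x -3.59 y 0.66 z 10.81 w 0.0556 f 0.0 ft [-0.7 -0.2 -0.6]
[ 0.08  0.24  1.78 -0.06  1.12 -0.26] [[-0.361  0.932  0.007]
 [ 0.931  0.361 -0.05 ]
 [-0.049 -0.012 -0.999]]
g [407.6 170. ] [ 0.6545 -0.1056] 152.4
g [367.  173.4] [ 0.6444 -0.0014] -0.1
g [408.6 210.8] [ 0.5491 -0.1075] 176.1
r [368.4 209.9] [ 0.5503 -0.0052] -63.6
r [365.7 255.5] [0.4348 0.0011] -155.9
r [402.5 259.9] [ 0.425  -0.0913] -9.8
```

```bash
cat >> h.py <<'E'
from scipy.spatial.transform import Rotation as Ro
def plan(x,y,z,ang=None):
    o=arm.observe();R=np.array(o['eef_rot']);p=np.array(o['eef_pos'])
    ya=np.degrees(np.arctan2(R[1,1],R[0,1]));q1=np.degrees(np.arctan2(y,x))
    if ang is None: ang=ya
    ang=q1+(ang-q1+90)%180-90; A=np.radians(ang)
    Y=np.array([np.cos(A),np.sin(A),0]);X=np.array([-Y[1],Y[0],0]);Rt=np.c_[X,Y,[0,0,-1]]
    rv=np.degrees(Ro.from_matrix(R.T@Rt).as_rotvec())
    if abs(rv[2])>178: print('half turn')
    D=np.array([x,y,z])-p;s=Rt.T@D*100
    print('t %.1f'%o['t'],'pos',np.round(p,4),'y %.1f->%.1f'%(ya,ang),'turn',np.round(rv,1),'then cm',np.round(s,2),'w %.4f f %.1f'%(o['grip_width'],o['grip_force']),'ft',np.round(o['ft_force'],1))
E
python3 - <<'E'
from h import *
plan(*tgt((.5337,.1066),98))
E
```

```text
t 12.1 pos [0.5213 0.1454 0.1321] y 21.6->8.0 turn [-0.4  2.9 13.7] then cm [-3.56  0.69 10.81] w 0.0555 f 0.0 ft [-0.2 -0.5 -0.3]
```

Request:
{"api": "step_arm", "payload": {
  "deltas": [
    [[-0.2, 1.45, 6.85, 0, 0, 0, 65], [-0.2, 1.45, 6.85, 0, 0, 0, 65], [0, 0, 0, -3.5, 0.7, 0, 65], [0, 0, 0, 0, 0, 3.6, 65], [0, 0, 0, 0, 0, 3.6, 65], [0, 0, 0, 0, 0, 2.6, 65], [0, 0, 0, 0, 0, 1, 65], [0, 0, 0, 0, 0, 0, 65]]
  ]
}}

```text
t: 12.72
eef_pos: [0.5304, 0.111, 0.0216]
eef_rot: [[-0.136, 0.991, -0.005], [0.991, 0.136, -0.0], [0.001, -0.005, -1.0]]
ft_force: [0.1, -0.8, -0.3]
grip_width: 0.0558
grip_force: 0.0
```

Run:
```python
from h import *
plan(*tgt((.5337,.1066),98))
```

```text
t 12.7 pos [0.5304 0.111  0.0216] y 7.8->8.0 turn [-0.3 -0.  -0.2] then cm [-0.04  0.26 -0.24] w 0.0558 f 0.0 ft [ 0.1 -0.8 -0.3]
```

Good. Correct, close, then lift.

Request:
{"api": "step_arm", "payload": {
  "deltas": [
    [[0, 0, 0, 0, 0.25, -0.2, 65], [0, 0, 0, 0, 0, 0, 0], [0, 0, 0, 0, 0, 0, 0], [0, 0, 0, 0, 0, 0, 0], [0, 0, 0, 0, 0, 0, 0], [0, 0, 0, 0, 0, 0, 0], [0, 0, 0, 0, 0, -2, 0], [0, 0, 0, 0, 0, -3, 0]]
  ],
  "force": 50
}}

```text
t: 13.38
eef_pos: [0.5327, 0.1112, 0.075]
eef_rot: [[-0.134, 0.991, -0.004], [0.991, 0.134, -0.0], [0.0, -0.004, -1.0]]
ft_force: [0.4, 0.3, -0.7]
grip_width: 0.0266
grip_force: 49.9
```

Request:
{"api": "step_arm", "payload": {
  "deltas": [
    [[0, 0, 0, 0, 0, -3, 0], [0, 0, 0, 0, 0, -1, 0], [0, 0, 0, 0, 0, 0, 0]]
  ]
}}

```text
t: 13.63
eef_pos: [0.5377, 0.1113, 0.1203]
eef_rot: [[-0.134, 0.991, 0.008], [0.991, 0.134, -0.0], [-0.001, 0.008, -1.0]]
ft_force: [0.1, 0.6, -0.4]
grip_width: 0.0268
grip_force: 49.9
```

Run:
```python
from h import *
plan(*nest('r',1,-1))
d=shot('side','s6.png')
```

```text
t 13.6 pos [0.5377 0.1113 0.1203] y 7.7->94.3 turn [  0.3   0.4 -86.6] then cm [ 4.73 14.63  9.13] w 0.0268 f 49.9 ft [ 0.1  0.6 -0.4]
```

View pics/s6.png

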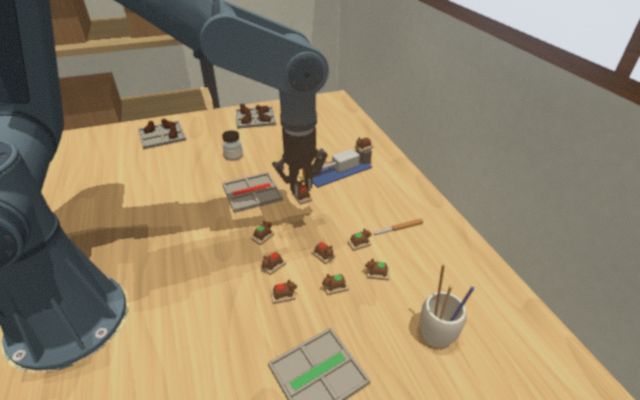

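The side view shows the bear held level at about (302,193). Turn and carry it to the reject tray.

Request:
{"api": "step_arm", "payload": {
  "deltas": [
    [[0, 0, -6.7, 0, 0, 0, 0], [0, 0, -6.7, 0, 0, 0, 0], [0, 0, -6.7, 0, 0, 0, 0], [0, 0, -6.7, 0, 0, 0, 0], [0, 0, -6.7, 0, 0, 0, 0], [0, 0, -6.7, 0, 0, 0, 0], [0, 0, -6.7, 0, 0, 0, 0], [0, 0, -6.7, 0, 0, 0, 0]]
  ]
}}

```text
t: 14.35
eef_pos: [0.5334, 0.1112, 0.1139]
eef_rot: [[-0.88, 0.476, -0.003], [0.476, 0.88, -0.0], [0.003, -0.002, -1.0]]
ft_force: [0.5, 0.3, -0.6]
grip_width: 0.0266
grip_force: 49.9
```

Request:
{"api": "step_arm", "payload": {
  "deltas": [
    [[0, 0, -6.7, 0, 0, 0, 0], [0, 0, -6.7, 0, 0, 0, 0], [0, 0, -6.7, 0, 0, 0, 0], [0, 0, -6.7, 0, 0, 0, 0], [0, 0, -6.2, 0, 0, 0, 0], [0, 0, 0, 1.2, 3.7, 0, 0], [0, 0, 0, 1.2, 3.7, 0, 0], [0, 0, 0, 1.2, 3.7, 0, 0]]
  ]
}}

```text
t: 15.02
eef_pos: [0.489, 0.2194, 0.1139]
eef_rot: [[-0.997, -0.072, -0.003], [-0.072, 0.997, -0.001], [0.003, -0.001, -1.0]]
ft_force: [0.0, 0.4, -0.7]
grip_width: 0.0269
grip_force: 49.9
```

Request:
{"api": "step_arm", "payload": {
  "deltas": [
    [[0, 0, 0, 1.2, 3.5, 2, 0], [0, 0, 0, 0, 0, 2, 0], [0, 0, 0, 0, 0, 1, 0], [0, 0, 0, 0, 0, 0, 0], [0, 0, 0, 0, 0, 0, 0]]
  ]
}}

```text
t: 15.43
eef_pos: [0.4757, 0.2519, 0.065]
eef_rot: [[-0.997, -0.074, -0.002], [-0.074, 0.997, -0.001], [0.002, -0.001, -1.0]]
ft_force: [0.4, 0.3, -0.3]
grip_width: 0.0265
grip_force: 50.0
```

Run:
```python
from h import *
plan(*nest('r',1,-1))
```

```text
t 15.4 pos [0.4757 0.2519 0.065 ] y 94.2->94.3 turn [-0.1 -0.1 -0.1] then cm [-0.4   0.15  3.6 ] w 0.0265 f 50.0 ft [ 0.4  0.3 -0.3]
```

Request:
{"api": "step_arm", "payload": {
  "deltas": [
    [[0, 0, 0, -0.4, 0.15, 0, 0], [0, 0, 0, 0, 0, 2, 0], [0, 0, 0, 0, 0, 1, 0], [0, 0, 0, 0, 0, 0.5, 0], [0, 0, 0, 0, 0, 0, 0], [0, 0, 0, 0, 0, 0, 50], [0, 0, 0, 0, 0, 0, 50], [0, 0, 0, 0, 0, 0, 50]]
  ]
}}

```text
t: 16.1
eef_pos: [0.4808, 0.2544, 0.0317]
eef_rot: [[-0.997, -0.074, 0.001], [-0.074, 0.997, -0.0], [-0.001, -0.0, -1.0]]
ft_force: [-0.8, 0.4, -0.4]
grip_width: 0.0427
grip_force: 0.0
```

Request:
{"api": "step_arm", "payload": {
  "deltas": [
    [[0, 0, 0, 0, 0, 0, 50], [0, 0, 0, 0, 0, -3, 50], [0, 0, 0, 0, 0, -4, 50], [0, 0, 0, 0, 0, -4, 65], [0, 0, 0, 0, -4, -2, 65], [0, 0, 0, 0, -4, 0, 65], [0, 0, 0, 0, 0, 0, 65]]
  ]
}}

```text
t: 16.68
eef_pos: [0.4879, 0.173, 0.1621]
eef_rot: [[-0.997, -0.071, 0.005], [-0.071, 0.997, -0.002], [-0.005, -0.003, -1.0]]
ft_force: [-0.7, 0.2, -0.5]
grip_width: 0.0554
grip_force: 0.0
```

Run:
```python
from h import *
for o in bears(shot('top'),shot('side')): print(o['k'],o['px'],o['T'],o['tag'],round(o['yaw'],1))
print(np.round(nest('r',1,-1),4))
plan(*tgt((.5503,-.0050),-63.8))
```

```text
g [407.8 169.9] [ 0.6545 -0.1059  0.0319] [ 0.6547 -0.106 ] 150.8
g [367.  173.5] [ 0.6443 -0.0014  0.0315] [ 0.6441 -0.0014] 0.3
g [408.6 210.8] [ 0.5492 -0.1075  0.032 ] [ 0.5491 -0.1075] 175.0
g [326.9 258.2] [0.4274 0.0987 0.0315] [0.4269 0.0988] 16.2
r [368.3 209.8] [ 0.55   -0.005   0.0316] [ 0.5504 -0.0051] -63.9
r [365.8 255.4] [0.4355 0.0007 0.0311] [0.435  0.0008] -156.0
r [402.1 259.9] [ 0.4249 -0.0907  0.0307] [ 0.4248 -0.0905] -10.3
[4.796e-01 2.537e-01 2.900e-02 9.430e+01]
t 16.8 pos [0.4863 0.1764 0.1604] y 94.1->26.2 turn [ 0.   0.1 67.9] then cm [-19.56  -2.27  13.64] w 0.0554 f 0.0 ft [-0.7  0.2 -0.8]
```

Request:
{"api": "step_arm", "payload": {
  "deltas": [
    [[0, 0, 6.8, 0, 0, 0.5, 65], [0, 0, 6.8, 0, 0, 0.5, 65], [0, 0, 6.8, 0, 0, 0.5, 65], [0, 0, 6.8, 0, 0, 0.5, 65], [0, 0, 6.8, 0, 0, 0.5, 65], [0, 0, 6.8, 0, 0, 0.5, 65], [0, 0, 6.8, 0, 0, 0.5, 65], [0, 0, 6.8, 0, 0, 0.5, 65]]
  ]
}}

```text
t: 17.45
eef_pos: [0.4852, 0.1789, 0.119]
eef_rot: [[-0.638, 0.77, -0.001], [0.77, 0.638, 0.0], [0.001, -0.001, -1.0]]
ft_force: [-0.1, -0.3, -1.2]
grip_width: 0.0555
grip_force: 0.0
```

Request:
{"api": "step_arm", "payload": {
  "deltas": [
    [[0, 0, 6.8, 0, 0, 0.5, 65], [0, 0, 6.7, 0, 0, 0.5, 65], [0, 0, 0, -3.9, -0.45, 0, 65], [0, 0, 0, -3.9, -0.45, 0, 65], [0, 0, 0, -3.9, -0.45, 0, 65], [0, 0, 0, -3.9, -0.45, 0, 65], [0, 0, 0, -3.9, -0.45, 0, 65], [0, 0, 0, 0, 0, 2, 65]]
  ]
}}

```text
t: 18.12
eef_pos: [0.5582, -0.0127, 0.0935]
eef_rot: [[-0.441, 0.897, 0.01], [0.897, 0.441, -0.004], [-0.008, 0.007, -1.0]]
ft_force: [0.6, 0.3, 0.7]
grip_width: 0.0556
grip_force: 0.0
```

Request:
{"api": "step_arm", "payload": {
  "deltas": [
    [[0, 0, 0, 0, 0, 2, 65], [0, 0, 0, 0, 0, 0, 65], [0, 0, 0, 0, 0, 0, 65]]
  ]
}}

```text
t: 18.37
eef_pos: [0.551, -0.0058, 0.0685]
eef_rot: [[-0.445, 0.896, -0.004], [0.896, 0.445, 0.001], [0.003, -0.003, -1.0]]
ft_force: [0.6, 0.3, -0.4]
grip_width: 0.0556
grip_force: 0.0
```

Run:
```python
from h import *
plan(*tgt((.5503,-.0050),-63.8))
```

```text
t 18.4 pos [ 0.551  -0.0058  0.0685] y 26.4->26.2 turn [-0.2 -0.1  0.2] then cm [-0.34 -0.03  4.45] w 0.0556 f 0.0 ft [ 0.6  0.3 -0.4]
```

Request:
{"api": "step_arm", "payload": {
  "deltas": [
    [[0, 0, 0, -0.3, 0, 1.5, 65], [0, 0, 0, 0, 0, 2, 65], [0, 0, 0, 0, 0, 0.9, 65], [0, 0, 0, 0, 0, 0, 65], [0, 0, 0, 0, 0, 0, 0], [0, 0, 0, 0, 0, 0, 0], [0, 0, 0, 0, 0, 0, 0], [0, 0, 0, 0, 0, 0, 0]]
  ]
}}

```text
t: 19.03
eef_pos: [0.5551, -0.0098, 0.0277]
eef_rot: [[-0.444, 0.896, 0.003], [0.896, 0.444, -0.001], [-0.002, 0.003, -1.0]]
ft_force: [0.6, 0.0, 4.8]
grip_width: 0.0265
grip_force: 49.9
```

Request:
{"api": "step_arm", "payload": {
  "deltas": [
    [[0, 0, 0, 0, 0, 0, 0], [0, 0, 0, 0, 0, 0, 0], [0, 0, 0, 0, 0, -2, 0], [0, 0, 0, 0, 0, -3, 0], [0, 0, 0, 0, 0, -3, 0], [0, 0, 0, 0, 0, -1, 0], [0, 0, 0, 0, 0, 0, 0]]
  ]
}}

```text
t: 19.62
eef_pos: [0.5562, -0.0103, 0.1196]
eef_rot: [[-0.444, 0.896, 0.007], [0.896, 0.444, -0.002], [-0.005, 0.006, -1.0]]
ft_force: [0.9, 0.1, -1.2]
grip_width: 0.0268
grip_force: 49.5
```

Run:
```python
from h import *
plan(*nest('r',-1,-1,.03))
```

```text
t 19.6 pos [ 0.5562 -0.0103  0.1196] y 26.4->94.3 turn [  0.1   0.4 -67.9] then cm [12.46 26.89  8.96] w 0.0268 f 49.5 ft [ 0.9  0.1 -1.2]
```

Request:
{"api": "step_arm", "payload": {
  "deltas": [
    [[0, 0, -6.8, 0, 0, 0, 0], [0, 0, -6.8, 0, 0, 0, 0], [0, 0, -6.8, 0, 0, 0, 0], [0, 0, -6.8, 0, 0, 0, 0], [0, 0, -6.8, 0, 0, 0, 0], [0, 0, -6.8, 0, 0, 0, 0], [0, 0, -6.8, 0, 0, 0, 0], [0, 0, -6.8, 0, 0, 0, 0]]
  ]
}}

```text
t: 20.28
eef_pos: [0.5525, -0.0095, 0.114]
eef_rot: [[-0.988, 0.155, -0.003], [0.155, 0.988, 0.001], [0.003, 0.0, -1.0]]
ft_force: [0.6, -0.3, 0.2]
grip_width: 0.0266
grip_force: 49.5
```

Request:
{"api": "step_arm", "payload": {
  "deltas": [
    [[0, 0, -6.8, 0, 0, 0, 0], [0, 0, -6.7, 0, 0, 0, 0], [0, 0, 0, 1.55, 3.35, 0, 0], [0, 0, 0, 1.55, 3.35, 0, 0], [0, 0, 0, 1.55, 3.35, 0, 0], [0, 0, 0, 1.55, 3.35, 0, 0], [0, 0, 0, 1.55, 3.35, 0, 0], [0, 0, 0, 1.55, 3.35, 0, 0]]
  ]
}}

```text
t: 20.95
eef_pos: [0.4438, 0.1848, 0.1143]
eef_rot: [[-0.997, -0.074, -0.002], [-0.074, 0.997, -0.001], [0.002, -0.0, -1.0]]
ft_force: [1.2, 1.4, -0.5]
grip_width: 0.0268
grip_force: 49.6
```

Request:
{"api": "step_arm", "payload": {
  "deltas": [
    [[0, 0, 0, 1.55, 3.35, 0, 0], [0, 0, 0, 1.55, 3.35, 0, 0], [0, 0, 0, 0, 0, 2, 0], [0, 0, 0, 0, 0, 2, 0], [0, 0, 0, 0, 0, 1, 0], [0, 0, 0, 0, 0, 0, 0], [0, 0, 0, 0, 0, 0, 0]]
  ]
}}

```text
t: 21.53
eef_pos: [0.4094, 0.2477, 0.0649]
eef_rot: [[-0.997, -0.074, -0.002], [-0.074, 0.997, -0.001], [0.002, -0.001, -1.0]]
ft_force: [-0.2, 0.5, 0.3]
grip_width: 0.0265
grip_force: 49.6
```

Run:
```python
from h import *
plan(*nest('r',-1,-1,.031))
```

```text
t 21.5 pos [0.4094 0.2477 0.0649] y 94.2->94.3 turn [-0.1 -0.1 -0.1] then cm [-0.25  0.07  3.39] w 0.0265 f 49.6 ft [-0.2  0.5  0.3]
```

Request:
{"api": "step_arm", "payload": {
  "deltas": [
    [[0, 0, 0, -0.35, 0.1, 0, 0], [0, 0, 0, 0, 0, 1.5, 0], [0, 0, 0, 0, 0, 1, 0], [0, 0, 0, 0, 0, 0.6, 0], [0, 0, 0, 0, 0, 0.2, 0], [0, 0, 0, 0, 0, 0, 0], [0, 0, 0, 0, 0, 0, 50], [0, 0, 0, 0, 0, 0, 50]]
  ]
}}

```text
t: 22.2
eef_pos: [0.4141, 0.2496, 0.0334]
eef_rot: [[-0.997, -0.074, 0.001], [-0.074, 0.997, 0.0], [-0.001, -0.0, -1.0]]
ft_force: [0.0, -0.8, 1.0]
grip_width: 0.0427
grip_force: 0.0
```

Request:
{"api": "step_arm", "payload": {
  "deltas": [
    [[0, 0, 0, 0, 0, 0, 50], [0, 0, 0, 0, 0, 0, 50], [0, 0, 0, 0, 0, -3, 50], [0, 0, 0, 0, 0, -4, 50], [0, 0, 0, 0, -3.5, -2, 65], [0, 0, 0, 0, -4, 0, 65], [0, 0, 0, 0, -4, 0, 65], [0, 0, 0, 0, 0, 0, 65]]
  ]
}}

```text
t: 22.87
eef_pos: [0.4234, 0.1297, 0.1239]
eef_rot: [[-0.998, -0.07, 0.003], [-0.07, 0.998, -0.002], [-0.003, -0.003, -1.0]]
ft_force: [-0.2, -0.2, 0.4]
grip_width: 0.0553
grip_force: 0.0
```

Run:
```python
from h import *
for o in bears(shot('top'),shot('side')): print(o['k'],o['px'],o['T'],o['tag'],round(o['yaw'],1))
plan(*tgt((.4350,.0007),-156.2))
```

```text
g [407.6 170. ] [ 0.6545 -0.1056  0.0315] [ 0.6545 -0.1056] 150.7
g [367.  173.5] [ 0.6441 -0.0013  0.0319] [ 0.6441 -0.0014] -0.6
g [408.7 210.8] [ 0.5491 -0.1077  0.0323] [ 0.549  -0.1077] 172.7
r [265.6 233.8] [0.485  0.2543 0.0388] [0.4865 0.255 ] -129.0
r [365.9 255.4] [0.4355 0.0005 0.0311] [0.4352 0.0006] -155.8
r [402.3 260. ] [ 0.4246 -0.091   0.0316] [ 0.4246 -0.091 ] -9.6
t 23.0 pos [0.4226 0.1335 0.1234] y 94.0->-66.2 turn [1.000e-01 0.000e+00 1.602e+02] then cm [-4.68 12.65  9.94] w 0.0552 f 0.0 ft [-0.3  0.4  0.4]
```

Run:
```python
s=open('h.py').read()
s=s.replace("ang=q1+(ang-q1+90)%180-90; A","ang=min([a for a in(ang%180-180,ang%180,ang%180-360,ang%180+180) if abs(a-q1)<160],key=lambda a:abs(a-(ya if abs(ya-q1)<180 else ya-360*np.sign(ya)))); A")
open('h.py','w').write(s)
from h import *
plan(*tgt((.4352,.0006),-156.))
```

```text
t 23.0 pos [0.4226 0.1335 0.1234] y 94.0->114.0 turn [ -0.    0.1 -20. ] then cm [  4.71 -12.66   9.94] w 0.0552 f 0.0 ft [-0.3  0.4  0.4]
```

Request:
{"api": "step_arm", "payload": {
  "deltas": [
    [[0, 0, -6.7, 0, 0, 0, 65], [0, 0, -6.7, 0, 0, 0, 65], [0, 0, -6.6, 0, 0, 0, 65], [0, 0, 0, 1.18, -3.16, 0, 65], [0, 0, 0, 1.18, -3.16, 0, 65], [0, 0, 0, 1.18, -3.16, 0, 65], [0, 0, 0, 1.18, -3.16, 0, 65], [0, 0, 0, 0, 0, 2.5, 65]]
  ]
}}

```text
t: 23.63
eef_pos: [0.436, -0.004, 0.1019]
eef_rot: [[-0.912, -0.409, 0.01], [-0.41, 0.912, -0.004], [-0.008, -0.008, -1.0]]
ft_force: [1.6, -1.0, 0.8]
grip_width: 0.0555
grip_force: 0.0
```

Request:
{"api": "step_arm", "payload": {
  "deltas": [
    [[0, 0, 0, 0, 0, 2.5, 65], [0, 0, 0, 0, 0, 0, 65], [0, 0, 0, 0, 0, 0, 65], [0, 0, 0, 0, 0, 0, 65]]
  ]
}}

```text
t: 23.97
eef_pos: [0.4315, 0.0012, 0.0737]
eef_rot: [[-0.911, -0.413, 0.001], [-0.413, 0.911, -0.0], [-0.001, -0.0, -1.0]]
ft_force: [-0.6, -0.3, 0.4]
grip_width: 0.0557
grip_force: 0.0
```

Run:
```python
from h import *
plan(*tgt((.4352,.0006),-156.,.025))
```

```text
t 24.0 pos [0.4315 0.0012 0.0737] y 114.4->114.0 turn [-0.   0.   0.4] then cm [ 0.14 -0.2   4.87] w 0.0557 f 0.0 ft [-0.6 -0.3  0.4]
```

Request:
{"api": "step_arm", "payload": {
  "deltas": [
    [[0, 0, 0, 0.1, -0.2, 1.5, 65], [0, 0, 0, 0, 0, 2, 65], [0, 0, 0, 0, 0, 1.2, 65], [0, 0, 0, 0, 0, 0.1, 65], [0, 0, 0, 0, 0, 0, 0], [0, 0, 0, 0, 0, 0, 0], [0, 0, 0, 0, 0, 0, 0], [0, 0, 0, 0, 0, 0, 0]]
  ]
}}

```text
t: 24.63
eef_pos: [0.4326, -0.0021, 0.0267]
eef_rot: [[-0.911, -0.411, 0.004], [-0.411, 0.911, -0.001], [-0.003, -0.002, -1.0]]
ft_force: [-0.3, 2.0, 7.4]
grip_width: 0.027
grip_force: 50.6
```

Request:
{"api": "step_arm", "payload": {
  "deltas": [
    [[0, 0, 0, 0, 0, 0, 0], [0, 0, 0, 0, 0, 0, 0], [0, 0, 0, 0, 0, -2, 0], [0, 0, 0, 0, 0, -3, 0], [0, 0, 0, 0, 0, -3, 0], [0, 0, 0, 0, 0, -1, 0], [0, 0, 0, 0, 0, 0, 0]]
  ]
}}

```text
t: 25.22
eef_pos: [0.4335, -0.0026, 0.1184]
eef_rot: [[-0.912, -0.411, 0.008], [-0.411, 0.912, -0.002], [-0.006, -0.005, -1.0]]
ft_force: [-0.5, -0.0, -0.6]
grip_width: 0.0268
grip_force: 49.7
```

Run:
```python
from h import *
plan(*nest('r',1,1,.031))
```

```text
t 25.2 pos [ 0.4335 -0.0026  0.1184] y 114.3->94.3 turn [-0.2  0.4 20. ] then cm [-6.51 32.41  8.74] w 0.0268 f 49.7 ft [-0.5 -0.  -0.6]
```

Request:
{"api": "step_arm", "payload": {
  "deltas": [
    [[0, 0, 6.7, 0, 0, 0, 0], [0, 0, 6.7, 0, 0, 0, 0], [0, 0, 6.6, 0, 0, 0, 0], [0, 0, 0, -0.72, 3.6, 0, 0], [0, 0, 0, -0.72, 3.6, 0, 0], [0, 0, 0, -0.72, 3.6, 0, 0], [0, 0, 0, -0.72, 3.6, 0, 0], [0, 0, 0, -0.72, 3.6, 0, 0]]
  ]
}}

```text
t: 25.88
eef_pos: [0.4524, 0.1817, 0.1134]
eef_rot: [[-0.997, -0.074, -0.001], [-0.074, 0.997, -0.001], [0.002, -0.0, -1.0]]
ft_force: [0.7, -0.1, -0.5]
grip_width: 0.0271
grip_force: 49.7
```

Request:
{"api": "step_arm", "payload": {
  "deltas": [
    [[0, 0, 0, -0.72, 3.6, 0, 0], [0, 0, 0, -0.72, 3.6, 0, 0], [0, 0, 0, -0.72, 3.6, 0, 0], [0, 0, 0, -0.72, 3.6, 0, 0], [0, 0, 0, 0, 0, 2.5, 0], [0, 0, 0, 0, 0, 2, 0], [0, 0, 0, 0, 0, 0, 0], [0, 0, 0, 0, 0, 0, 0]]
  ]
}}

```text
t: 26.55
eef_pos: [0.4694, 0.3251, 0.0674]
eef_rot: [[-0.997, -0.075, -0.005], [-0.075, 0.997, -0.002], [0.005, -0.002, -1.0]]
ft_force: [-0.5, -0.1, -0.3]
grip_width: 0.0269
grip_force: 49.8
```

Run:
```python
from h import *
plan(*nest('r',1,1,.031))
```

```text
t 26.6 pos [0.4694 0.3251 0.0674] y 94.3->94.3 turn [-0.1 -0.3 -0. ] then cm [-0.48 -0.    3.64] w 0.0269 f 49.8 ft [-0.5 -0.1 -0.3]
```

Request:
{"api": "step_arm", "payload": {
  "deltas": [
    [[0, 0, 0, -0.4, 0, 0, 0], [0, 0, 0, 0, 0, 1.5, 0], [0, 0, 0, 0, 0, 1.2, 0], [0, 0, 0, 0, 0, 0.6, 0], [0, 0, 0, 0, 0, 0.3, 0], [0, 0, 0, 0, 0, 0, 0], [0, 0, 0, 0, 0, 0, 50], [0, 0, 0, 0, 0, 0, 50]]
  ]
}}

```text
t: 27.22
eef_pos: [0.4762, 0.3264, 0.0348]
eef_rot: [[-0.997, -0.074, 0.002], [-0.074, 0.997, 0.0], [-0.002, 0.0, -1.0]]
ft_force: [-0.1, -0.1, 0.6]
grip_width: 0.043
grip_force: 0.0
```

Request:
{"api": "step_arm", "payload": {
  "deltas": [
    [[0, 0, 0, 0, 0, 0, 50], [0, 0, 0, 0, 0, 0, 50], [0, 0, 0, 0, 0, -3, 50], [0, 0, 0, 0, 0, -4, 50], [0, 0, 0, 0, -3.5, -2, 65], [0, 0, 0, 0, -4, 0, 65], [0, 0, 0, 0, -4, 0, 65], [0, 0, 0, 0, -4, 0, 65]]
  ]
}}

```text
t: 27.88
eef_pos: [0.4874, 0.1705, 0.1253]
eef_rot: [[-0.997, -0.076, 0.003], [-0.076, 0.997, -0.0], [-0.003, -0.0, -1.0]]
ft_force: [1.4, 0.0, -0.6]
grip_width: 0.0556
grip_force: 0.0
```

Request:
{"api": "step_arm", "payload": {
  "deltas": [
    [[0, 0, 0, 0, -4, 0, 65], [0, 0, 0, 0, -4, 0, 65], [0, 0, 0, 0, -4, 0, 65], [0, 0, 0, 0, 0, 0, 65], [0, 0, 0, 0, 0, 0, 65]]
  ]
}}

```text
t: 28.3
eef_pos: [0.4965, 0.05, 0.1246]
eef_rot: [[-0.998, -0.07, 0.002], [-0.07, 0.998, -0.0], [-0.002, -0.0, -1.0]]
ft_force: [-0.4, -0.0, -0.7]
grip_width: 0.0552
grip_force: 0.0
```

Run:
```python
from h import *
for o in bears(shot('top'),shot('side')): print(o['k'],o['px'],o['T'],o['tag'],round(o['yaw'],1))
plan(*tgt((.4248,-.0910),-10,.025))
```

```text
g [407.7 169.9] [ 0.6546 -0.1058  0.0314] [ 0.6546 -0.1058] 151.0
g [366.9 173.4] [ 0.6446 -0.0012  0.0313] [ 0.6445 -0.0012] -0.6
g [408.6 210.8] [ 0.5492 -0.1075  0.032 ] [ 0.5491 -0.1075] 175.0
g [326.2 258.1] [0.4276 0.1006 0.0311] [0.4271 0.1007] -9.4
r [265.5 233.8] [0.4853 0.2546 0.0385] [0.4866 0.2553] 179.0
r [236.9 236.5] [0.4789 0.3267 0.0357] [0.4788 0.3275] -179.2
r [402.3 260. ] [ 0.4247 -0.091   0.0314] [ 0.4247 -0.091 ] -9.5
r [266.8 265.5] [0.4062 0.2491 0.0389] [0.4069 0.2498] 5.8
t 28.4 pos [0.4959 0.0524 0.1243] y 94.2->80.0 turn [ 0.   0.  14.2] then cm [  4.06 -15.36   9.93] w 0.0558 f 0.0 ft [ 0.8 -0.  -0.2]
```

Request:
{"api": "step_arm", "payload": {
  "deltas": [
    [[0, 0, 7.1, 0, 0, 0, 65], [0, 0, 7.1, 0, 0, 0, 65], [0, 0, 0, 1.0, -3.84, 0, 65], [0, 0, 0, 1.0, -3.84, 0, 65], [0, 0, 0, 1.0, -3.84, 0, 65], [0, 0, 0, 1.0, -3.84, 0, 65], [0, 0, 0, 0, 0, 2.5, 65], [0, 0, 0, 0, 0, 2.5, 65]]
  ]
}}

```text
t: 29.07
eef_pos: [0.4315, -0.0938, 0.0752]
eef_rot: [[-0.985, 0.174, 0.005], [0.174, 0.985, -0.003], [-0.006, -0.002, -1.0]]
ft_force: [-0.5, -0.4, -0.2]
grip_width: 0.0552
grip_force: 0.0
```

Request:
{"api": "step_arm", "payload": {
  "deltas": [
    [[0, 0, 0, 0, 0, 0, 65], [0, 0, 0, 0, 0, 0, 65], [0, 0, 0, 0, 0, 0, 65]]
  ]
}}

```text
t: 29.32
eef_pos: [0.4308, -0.0914, 0.0749]
eef_rot: [[-0.985, 0.17, 0.001], [0.17, 0.985, -0.0], [-0.001, -0.0, -1.0]]
ft_force: [-0.7, -0.3, -0.3]
grip_width: 0.0559
grip_force: 0.0
```

Run:
```python
from h import *
plan(*tgt((.4248,-.0910),-10,.025))
```

```text
t 29.3 pos [ 0.4308 -0.0914  0.0749] y 80.2->80.0 turn [-0.   0.1  0.2] then cm [ 0.15 -0.07  4.99] w 0.0559 f 0.0 ft [-0.7 -0.3 -0.3]
```

Request:
{"api": "step_arm", "payload": {
  "deltas": [
    [[0, 0, 0, 0.15, -0.1, 1.5, 65], [0, 0, 0, 0, 0, 2, 65], [0, 0, 0, 0, 0, 1.3, 65], [0, 0, 0, 0, 0, 0.1, 65], [0, 0, 0, 0, 0, 0, 0], [0, 0, 0, 0, 0, 0, 0], [0, 0, 0, 0, 0, 0, 0], [0, 0, 0, 0, 0, 0, 0]]
  ]
}}

```text
t: 29.98
eef_pos: [0.43, -0.0935, 0.0268]
eef_rot: [[-0.985, 0.172, 0.003], [0.172, 0.985, -0.001], [-0.004, -0.001, -1.0]]
ft_force: [-0.2, 3.4, 7.7]
grip_width: 0.0267
grip_force: 49.7
```

Request:
{"api": "step_arm", "payload": {
  "deltas": [
    [[0, 0, 0, 0, 0, 0, 0], [0, 0, 0, 0, 0, 0, 0], [0, 0, 0, 0, 0, -2, 0], [0, 0, 0, 0, 0, -3, 0], [0, 0, 0, 0, 0, -3, 0], [0, 0, 0, 0, 0, -1, 0], [0, 0, 0, 0, 0, 0, 0]]
  ]
}}

```text
t: 30.57
eef_pos: [0.4309, -0.0943, 0.1185]
eef_rot: [[-0.985, 0.172, 0.007], [0.172, 0.985, -0.004], [-0.008, -0.002, -1.0]]
ft_force: [0.1, 0.4, -0.6]
grip_width: 0.027
grip_force: 49.2
```

Run:
```python
from h import *
plan(*nest('r',-1,1,.031))
```

```text
t 30.6 pos [ 0.4309 -0.0943  0.1185] y 80.1->94.3 turn [ -0.2   0.4 -14.2] then cm [-0.66 41.53  8.75] w 0.0270 f 49.2 ft [ 0.1  0.4 -0.6]
```

Request:
{"api": "step_arm", "payload": {
  "deltas": [
    [[0, 0, -7.1, 0, 0, 0, 0], [0, 0, -7.1, 0, 0, 0, 0], [0, 0, 0, -0.05, 3.78, 0, 0], [0, 0, 0, -0.05, 3.78, 0, 0], [0, 0, 0, -0.05, 3.78, 0, 0], [0, 0, 0, -0.05, 3.78, 0, 0], [0, 0, 0, -0.05, 3.78, 0, 0], [0, 0, 0, -0.05, 3.78, 0, 0]]
  ]
}}

```text
t: 31.23
eef_pos: [0.4131, 0.1349, 0.1137]
eef_rot: [[-0.997, -0.074, -0.001], [-0.074, 0.997, -0.0], [0.001, -0.0, -1.0]]
ft_force: [1.1, 0.1, -0.7]
grip_width: 0.0266
grip_force: 49.3
```

Request:
{"api": "step_arm", "payload": {
  "deltas": [
    [[0, 0, 0, -0.05, 3.78, 0, 0], [0, 0, 0, -0.05, 3.78, 0, 0], [0, 0, 0, -0.05, 3.78, 0, 0], [0, 0, 0, -0.05, 3.78, 0, 0], [0, 0, 0, -0.05, 3.7, 0, 0], [0, 0, 0, 0, 0, 2, 0], [0, 0, 0, 0, 0, 2.5, 0], [0, 0, 0, 0, 0, 0, 0]]
  ]
}}

```text
t: 31.9
eef_pos: [0.3986, 0.3199, 0.0644]
eef_rot: [[-0.997, -0.076, -0.008], [-0.076, 0.997, -0.005], [0.009, -0.004, -1.0]]
ft_force: [-1.8, -1.1, -0.1]
grip_width: 0.0268
grip_force: 49.3
```

Request:
{"api": "step_arm", "payload": {
  "deltas": [
    [[0, 0, 0, 0, 0, 0, 0], [0, 0, 0, 0, 0, 0, 0]]
  ]
}}

```text
t: 32.07
eef_pos: [0.403, 0.3207, 0.0699]
eef_rot: [[-0.997, -0.074, -0.0], [-0.074, 0.997, -0.001], [0.0, -0.001, -1.0]]
ft_force: [0.4, 0.7, -0.0]
grip_width: 0.0269
grip_force: 49.3
```

Run:
```python
from h import *
plan(*nest('r',-1,1,.031))
```

```text
t 32.1 pos [0.403  0.3207 0.0699] y 94.2->94.3 turn [-0.  -0.  -0.1] then cm [-0.34 -0.06  3.89] w 0.0269 f 49.3 ft [ 0.4  0.7 -0. ]
```

Request:
{"api": "step_arm", "payload": {
  "deltas": [
    [[0, 0, 0, -0.3, -0.1, 0, 0], [0, 0, 0, 0, 0, 1.5, 0], [0, 0, 0, 0, 0, 1.2, 0], [0, 0, 0, 0, 0, 0.8, 0], [0, 0, 0, 0, 0, 0.3, 0], [0, 0, 0, 0, 0, 0, 0], [0, 0, 0, 0, 0, 0, 50], [0, 0, 0, 0, 0, 0, 50]]
  ]
}}

```text
t: 32.73
eef_pos: [0.4064, 0.3204, 0.0322]
eef_rot: [[-0.997, -0.074, 0.001], [-0.074, 0.997, 0.0], [-0.001, -0.0, -1.0]]
ft_force: [0.1, 0.3, -0.6]
grip_width: 0.0426
grip_force: 0.0
```

Request:
{"api": "step_arm", "payload": {
  "deltas": [
    [[0, 0, 0, 0, 0, 0, 50], [0, 0, 0, 0, 0, 0, 50], [0, 0, 0, 0, 0, -3, 50], [0, 0, 0, 0, 0, -4, 50], [0, 0, 0, -2, -3.5, -2, 65], [0, 0, 0, 0, -4, 0, 65], [0, 0, 0, 0, -4, 0, 65], [0, 0, 0, 0, -4, 0, 65]]
  ]
}}

```text
t: 33.4
eef_pos: [0.4363, 0.1685, 0.1214]
eef_rot: [[-0.997, -0.076, 0.003], [-0.076, 0.997, -0.0], [-0.003, -0.0, -1.0]]
ft_force: [0.5, -1.2, -0.0]
grip_width: 0.0556
grip_force: 0.0
```

Request:
{"api": "step_arm", "payload": {
  "deltas": [
    [[0, 0, 0, 0, -4, 0, 65], [0, 0, 0, 0, -4, 0, 65], [0, 0, 0, 0, -4, 0, 65], [0, 0, 0, 0, -4, 0, 65], [0, 0, 0, 0, -4, 0, 65], [0, 0, 0, 0, -4, 0, 65], [0, 0, 0, 0, 0, 0, 65], [0, 0, 0, 0, 0, 0, 65]]
  ]
}}

```text
t: 34.07
eef_pos: [0.454, -0.0717, 0.1209]
eef_rot: [[-0.998, -0.07, 0.001], [-0.07, 0.998, -0.0], [-0.001, -0.0, -1.0]]
ft_force: [-0.8, 0.8, -0.4]
grip_width: 0.0558
grip_force: 0.0
```

Run:
```python
from h import *
for o in bears(shot('top','t7.png'),shot('side')): print(o['k'],o['px'],o['T'],o['tag'],round(o['yaw'],1))
print(np.round(nest('r',-1,1),4))
plan(*tgt((.4273,.0988),32,.025))
```

```text
g [353.4 164.7] [0.6668 0.0335 0.0313] [0.6666 0.0336] -2.0
g [407.7 169.9] [ 0.6542 -0.1056  0.0316] [ 0.6546 -0.1058] 151.7
g [327.  258.2] [0.4271 0.0985 0.0321] [0.4268 0.0986] 38.1
r [265.4 233.7] None [0.4868 0.2553] 179.8
r [236.9 236.6] [0.4778 0.3268 0.0361] [0.4786 0.3275] -179.9
r [266.7 265.4] [0.4059 0.2493 0.0398] [0.4071 0.2501] 2.6
r [238.4 267.7] [0.4006 0.3207 0.0348] [0.4006 0.3212] 10.0
[4.064e-01 3.203e-01 2.900e-02 9.430e+01]
t 34.2 pos [ 0.4534 -0.069   0.1204] y 94.2->122.0 turn [  0.    0.  -27.8] then cm [-7.13 15.61  9.54] w 0.0557 f 0.0 ft [ 0.4  0.5 -0.1]
```

View pics/t7.png

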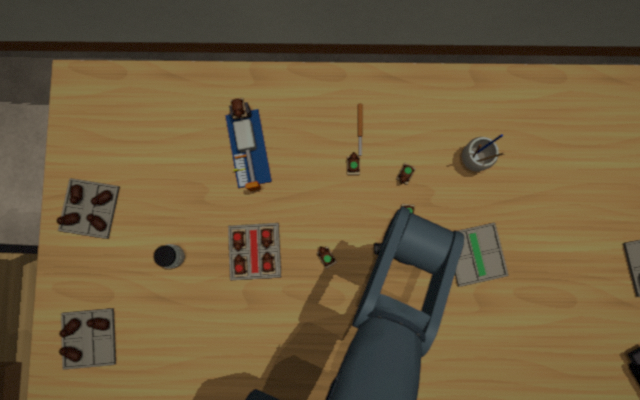

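The top view shows all four reds in the reject tray. One green has been knocked to (353,165), beside the tip of the modelling tool. Next is the green at (327,258).

Request:
{"api": "step_arm", "payload": {
  "deltas": [
    [[0, 0, -7, 0, 0, 0, 65], [0, 0, -7, 0, 0, 0, 65], [0, 0, -7, 0, 0, 0, 65], [0, 0, -6.8, 0, 0, 0, 65], [0, 0, 0, -1.43, 3.12, 0, 65], [0, 0, 0, -1.43, 3.12, 0, 65], [0, 0, 0, -1.43, 3.12, 0, 65], [0, 0, 0, -1.43, 3.12, 0, 65]]
  ]
}}

```text
t: 34.83
eef_pos: [0.4347, 0.0697, 0.1205]
eef_rot: [[-0.846, -0.533, 0.0], [-0.533, 0.846, 0.0], [-0.0, -0.0, -1.0]]
ft_force: [0.5, 0.6, 0.2]
grip_width: 0.0555
grip_force: 0.0
```

Request:
{"api": "step_arm", "payload": {
  "deltas": [
    [[0, 0, 0, -1.43, 3.12, 0, 65], [0, 0, 0, 0, 0, 2.5, 65], [0, 0, 0, 0, 0, 2, 65], [0, 0, 0, 0, 0, 0, 65], [0, 0, 0, 0, 0, 0, 65], [0, 0, 0, 0, 0, 0, 65]]
  ]
}}

```text
t: 35.33
eef_pos: [0.4317, 0.1012, 0.0763]
eef_rot: [[-0.847, -0.532, 0.001], [-0.532, 0.847, -0.0], [-0.001, -0.001, -1.0]]
ft_force: [0.3, 0.5, 0.2]
grip_width: 0.0556
grip_force: 0.0
```

Run:
```python
from h import *
plan(*tgt((.427,.0986),32,.025))
```

```text
t 35.3 pos [0.4317 0.1012 0.0763] y 122.1->122.0 turn [-0.   0.   0.1] then cm [0.09 0.02 5.13] w 0.0556 f 0.0 ft [0.3 0.5 0.2]
```

Request:
{"api": "step_arm", "payload": {
  "deltas": [
    [[0, 0, 0, 0.1, 0, 1.5, 65], [0, 0, 0, 0, 0, 2, 65], [0, 0, 0, 0, 0, 1.4, 65], [0, 0, 0, 0, 0, 0.2, 65], [0, 0, 0, 0, 0, 0, 0], [0, 0, 0, 0, 0, 0, 0], [0, 0, 0, 0, 0, 0, 0], [0, 0, 0, 0, 0, 0, 0]]
  ]
}}

```text
t: 36.0
eef_pos: [0.4322, 0.0999, 0.0261]
eef_rot: [[-0.847, -0.531, 0.004], [-0.531, 0.847, -0.0], [-0.003, -0.002, -1.0]]
ft_force: [-0.8, -1.1, 5.5]
grip_width: 0.0268
grip_force: 50.7
```

Request:
{"api": "step_arm", "payload": {
  "deltas": [
    [[0, 0, 0, 0, 0, 0, 0], [0, 0, 0, 0, 0, 0, 0], [0, 0, 0, 0, 0, -2, 0], [0, 0, 0, 0, 0, -3, 0], [0, 0, 0, 0, 0, -3, 0], [0, 0, 0, 0, 0, -1, 0], [0, 0, 0, 0, 0, 0, 0]]
  ]
}}

```text
t: 36.58
eef_pos: [0.4332, 0.1, 0.1177]
eef_rot: [[-0.847, -0.531, 0.008], [-0.531, 0.847, -0.0], [-0.006, -0.005, -1.0]]
ft_force: [1.6, -0.1, -1.0]
grip_width: 0.0272
grip_force: 49.9
```

Run:
```python
from h import *
plan(*nest('g',-1,1,.031))
```

```text
t 36.6 pos [0.4332 0.1    0.1177] y 122.1->102.8 turn [-0.2  0.4 19.3] then cm [ 11.15 -34.04   8.67] w 0.0272 f 49.9 ft [ 1.6 -0.1 -1. ]
```

Request:
{"api": "step_arm", "payload": {
  "deltas": [
    [[0, 0, 6.5, 0, 0, 0, 0], [0, 0, 6.5, 0, 0, 0, 0], [0, 0, 6.4, 0, 0, 0, 0], [0, 0, 0, 1.2, -3.78, 0, 0], [0, 0, 0, 1.2, -3.78, 0, 0], [0, 0, 0, 1.2, -3.78, 0, 0], [0, 0, 0, 1.2, -3.78, 0, 0], [0, 0, 0, 1.2, -3.78, 0, 0]]
  ]
}}

```text
t: 37.25
eef_pos: [0.4122, -0.0986, 0.1132]
eef_rot: [[-0.976, -0.22, -0.001], [-0.22, 0.976, 0.001], [0.001, 0.001, -1.0]]
ft_force: [0.5, -0.2, -0.8]
grip_width: 0.0271
grip_force: 49.9
```

Request:
{"api": "step_arm", "payload": {
  "deltas": [
    [[0, 0, 0, 1.2, -3.78, 0, 0], [0, 0, 0, 1.2, -3.78, 0, 0], [0, 0, 0, 1.2, -3.78, 0, 0], [0, 0, 0, 1.2, -3.78, 0, 0], [0, 0, 0, 0, 0, 2.5, 0], [0, 0, 0, 0, 0, 2, 0], [0, 0, 0, 0, 0, 0, 0], [0, 0, 0, 0, 0, 0, 0]]
  ]
}}

```text
t: 37.92
eef_pos: [0.3983, -0.254, 0.0675]
eef_rot: [[-0.976, -0.219, -0.003], [-0.219, 0.976, 0.004], [0.002, 0.005, -1.0]]
ft_force: [0.8, 0.4, -0.9]
grip_width: 0.0271
grip_force: 49.9
```

Request:
{"api": "step_arm", "payload": {
  "deltas": [
    [[0, 0, 0, 0, 0, 0, 0]]
  ]
}}

```text
t: 38.0
eef_pos: [0.3999, -0.2551, 0.0695]
eef_rot: [[-0.976, -0.22, 0.0], [-0.22, 0.976, 0.0], [-0.0, 0.0, -1.0]]
ft_force: [0.6, -0.9, -0.9]
grip_width: 0.0268
grip_force: 49.9
```

Run:
```python
from h import *
plan(*nest('g',-1,1,.031))
```

```text
t 38.0 pos [ 0.3999 -0.2551  0.0695] y 102.7->102.8 turn [ 0.   0.  -0.1] then cm [ 0.03 -0.15  3.85] w 0.0268 f 49.9 ft [ 0.6 -0.9 -0.9]
```

Request:
{"api": "step_arm", "payload": {
  "deltas": [
    [[0, 0, 0, 0, -0.1, 0.5, 0], [0, 0, 0, 0, 0, 1.5, 0], [0, 0, 0, 0, 0, 1, 0], [0, 0, 0, 0, 0, 0.6, 0], [0, 0, 0, 0, 0, 0.2, 0], [0, 0, 0, 0, 0, 0, 0], [0, 0, 0, 0, 0, 0, 50], [0, 0, 0, 0, 0, 0, 50]]
  ]
}}

```text
t: 38.67
eef_pos: [0.4006, -0.2568, 0.032]
eef_rot: [[-0.976, -0.219, 0.001], [-0.219, 0.976, -0.001], [-0.001, -0.001, -1.0]]
ft_force: [-0.2, 0.0, -0.1]
grip_width: 0.0428
grip_force: 0.0
```

Request:
{"api": "step_arm", "payload": {
  "deltas": [
    [[0, 0, 0, 0, 0, 0, 50], [0, 0, 0, 0, 0, 0, 50], [0, 0, 0, 0, 0, -3, 50], [0, 0, 0, 0, 0, -4, 50], [0, 0, 0, 0, 0, -2, 65], [0, 0, 0, 0, 0, 0, 65], [0, 0, 0, 0, 0, 0, 65]]
  ]
}}

```text
t: 39.25
eef_pos: [0.401, -0.2574, 0.1231]
eef_rot: [[-0.976, -0.219, 0.003], [-0.219, 0.976, -0.003], [-0.003, -0.004, -1.0]]
ft_force: [0.1, -0.1, 0.1]
grip_width: 0.0556
grip_force: 0.0
```

Run:
```python
from h import *
for o in bears(shot('top'),shot('side')): 
  if o['k']=='g':print(o['k'],o['px'],o['T'],o['tag'],round(o['yaw'],1))
plan(*tgt((.5491,-.1076),174,.025))
```

```text
g [353.4 164.8] [0.6674 0.0336 0.0304] [0.6665 0.0338] -1.9
g [407.7 169.9] [ 0.6541 -0.1057  0.0309] [ 0.6546 -0.1058] 151.4
g [408.6 210.8] [ 0.5493 -0.1076  0.0315] [ 0.5491 -0.1075] 175.0
t 39.4 pos [ 0.3996 -0.256   0.1208] y 102.7->84.0 turn [ 0.  -0.  18.7] then cm [-12.87  16.32   9.58] w 0.0558 f 0.0 ft [ 0.3  0.5 -0.7]
```

Request:
{"api": "step_arm", "payload": {
  "deltas": [
    [[0, 0, 6.3, 0, 0, 0, 65], [0, 0, 6.2, 0, 0, 0, 65], [0, 0, 6.2, 0, 0, 0, 65], [0, 0, 0, -2.15, 2.72, 0, 65], [0, 0, 0, -2.15, 2.72, 0, 65], [0, 0, 0, -2.15, 2.72, 0, 65], [0, 0, 0, -2.15, 2.72, 0, 65], [0, 0, 0, -2.15, 2.72, 0, 65]]
  ]
}}

```text
t: 40.02
eef_pos: [0.521, -0.1308, 0.1196]
eef_rot: [[-0.994, 0.106, -0.003], [0.106, 0.994, 0.001], [0.003, 0.001, -1.0]]
ft_force: [-0.1, -1.2, 0.6]
grip_width: 0.0553
grip_force: 0.0
```

Request:
{"api": "step_arm", "payload": {
  "deltas": [
    [[0, 0, 0, -2.15, 2.72, 0, 65], [0, 0, 0, 0, 0, 2.5, 65], [0, 0, 0, 0, 0, 2, 65], [0, 0, 0, 0, 0, 0, 65], [0, 0, 0, 0, 0, 0, 65], [0, 0, 0, 0, 0, 0, 65]]
  ]
}}

```text
t: 40.52
eef_pos: [0.5452, -0.108, 0.0765]
eef_rot: [[-0.994, 0.106, -0.0], [0.106, 0.994, 0.0], [0.0, 0.0, -1.0]]
ft_force: [-0.2, 0.3, 0.8]
grip_width: 0.0555
grip_force: 0.0
```

Run:
```python
from h import *
plan(*tgt((.5491,-.1076),174,.025))
```

```text
t 40.5 pos [ 0.5452 -0.108   0.0765] y 83.9->84.0 turn [ 0.  -0.  -0.1] then cm [0.07 0.08 5.15] w 0.0555 f 0.0 ft [-0.2  0.3  0.8]
```

Request:
{"api": "step_arm", "payload": {
  "deltas": [
    [[0, 0, 0, 0.05, 0.1, 1.5, 65], [0, 0, 0, 0, 0, 2, 65], [0, 0, 0, 0, 0, 1.4, 65], [0, 0, 0, 0, 0, 0.2, 65], [0, 0, 0, 0, 0, 0, 0], [0, 0, 0, 0, 0, 0, 0], [0, 0, 0, 0, 0, 0, 0], [0, 0, 0, 0, 0, 0, 0]]
  ]
}}

```text
t: 41.18
eef_pos: [0.5466, -0.1075, 0.0275]
eef_rot: [[-0.994, 0.105, 0.004], [0.105, 0.994, -0.002], [-0.004, -0.001, -1.0]]
ft_force: [-0.8, -0.4, 4.5]
grip_width: 0.027
grip_force: 49.2
```

Request:
{"api": "step_arm", "payload": {
  "deltas": [
    [[0, 0, 0, 0, 0, 0, 0], [0, 0, 0, 0, 0, 0, 0], [0, 0, 0, 0, 0, -2, 0], [0, 0, 0, 0, 0, -3, 0], [0, 0, 0, 0, 0, -3, 0], [0, 0, 0, 0, 0, -1, 0], [0, 0, 0, 0, 0, 0, 0]]
  ]
}}

```text
t: 41.77
eef_pos: [0.5475, -0.1076, 0.1192]
eef_rot: [[-0.994, 0.105, 0.007], [0.105, 0.994, -0.003], [-0.007, -0.002, -1.0]]
ft_force: [-0.0, 0.5, -1.0]
grip_width: 0.0268
grip_force: 49.0
```

Run:
```python
from h import *
plan(*nest('g',-1,-1,.031))
```

```text
t 41.8 pos [ 0.5475 -0.1076  0.1192] y 84.0->102.8 turn [ -0.2   0.4 -18.8] then cm [ 17.7  -18.46   8.82] w 0.0268 f 49.0 ft [-0.   0.5 -1. ]
```

Request:
{"api": "step_arm", "payload": {
  "deltas": [
    [[0, 0, -6.3, 0, 0, 0, 0], [0, 0, -6.3, 0, 0, 0, 0], [0, 0, -6.2, 0, 0, 0, 0], [0, 0, 0, 2.5, -2.64, 0, 0], [0, 0, 0, 2.5, -2.64, 0, 0], [0, 0, 0, 2.5, -2.64, 0, 0], [0, 0, 0, 2.5, -2.64, 0, 0], [0, 0, 0, 2.5, -2.64, 0, 0]]
  ]
}}

```text
t: 42.43
eef_pos: [0.4505, -0.2634, 0.1137]
eef_rot: [[-0.975, -0.221, -0.001], [-0.221, 0.975, 0.002], [0.001, 0.002, -1.0]]
ft_force: [0.4, -0.3, -1.0]
grip_width: 0.0273
grip_force: 49.0
```

Request:
{"api": "step_arm", "payload": {
  "deltas": [
    [[0, 0, 0, 2.5, -2.64, 0, 0], [0, 0, 0, 2.5, -2.64, 0, 0], [0, 0, 0, 0, 0, 2.5, 0], [0, 0, 0, 0, 0, 2, 0], [0, 0, 0, 0, 0, 0, 0], [0, 0, 0, 0, 0, 0, 0], [0, 0, 0, 0, 0, 0, 0]]
  ]
}}

```text
t: 43.02
eef_pos: [0.4154, -0.3252, 0.0705]
eef_rot: [[-0.975, -0.222, 0.0], [-0.222, 0.975, 0.001], [-0.0, 0.0, -1.0]]
ft_force: [0.7, 1.1, -0.7]
grip_width: 0.0265
grip_force: 49.0
```

Run:
```python
from h import *
plan(*nest('g',-1,-1,.031))
```

```text
t 43.0 pos [ 0.4154 -0.3252  0.0705] y 102.8->102.8 turn [0. 0. 0.] then cm [-0.   -0.17  3.95] w 0.0265 f 49.0 ft [ 0.7  1.1 -0.7]
```

Request:
{"api": "step_arm", "payload": {
  "deltas": [
    [[0, 0, 0, -0.15, -0.15, 0.5, 0], [0, 0, 0, 0, 0, 1.5, 0], [0, 0, 0, 0, 0, 1, 0], [0, 0, 0, 0, 0, 0.7, 0], [0, 0, 0, 0, 0, 0.2, 0], [0, 0, 0, 0, 0, 0, 0], [0, 0, 0, 0, 0, 0, 50], [0, 0, 0, 0, 0, 0, 50]]
  ]
}}

```text
t: 43.68
eef_pos: [0.4175, -0.327, 0.0319]
eef_rot: [[-0.975, -0.221, 0.001], [-0.221, 0.975, -0.001], [-0.001, -0.001, -1.0]]
ft_force: [-0.9, 0.3, 0.7]
grip_width: 0.0424
grip_force: 0.0
```

Request:
{"api": "step_arm", "payload": {
  "deltas": [
    [[0, 0, 0, 0, 0, 0, 50], [0, 0, 0, 0, 0, 0, 50], [0, 0, 0, 0, 0, -3, 50], [0, 0, 0, 0, 0, -4, 50], [0, 0, 0, 0, 0, -2, 65], [0, 0, 0, 0, 0, 0, 65], [0, 0, 0, 0, 0, 0, 65]]
  ]
}}

```text
t: 44.27
eef_pos: [0.4179, -0.3277, 0.1231]
eef_rot: [[-0.975, -0.221, 0.003], [-0.221, 0.975, -0.003], [-0.002, -0.004, -1.0]]
ft_force: [-0.6, 0.4, 0.0]
grip_width: 0.0555
grip_force: 0.0
```

Run:
```python
from h import *
a=shot('top');b=shot('side')
for o in bears(a,b): 
  if o['k']=='g':print(o['k'],o['px'],o['T'],o['tag'],round(o['yaw'],1))
plan(*tgt((.6544,-.1058),151,.025))
A=cv2.resize(a['image'][130:190,320:420],None,fx=5,fy=5,interpolation=cv2.INTER_CUBIC);B=cv2.resize(b['image'][200:270,320:436],None,fx=5,fy=5,interpolation=cv2.INTER_CUBIC)
C=np.zeros((600,580,3),np.uint8);C[:300,:500]=A;C[300:,:]=B[:300];cv2.imwrite('pics/c8.png',C[...,::-1])
```

```text
g [353.4 164.7] [0.6675 0.0333 0.0298] [0.6666 0.0336] -2.8
g [407.7 169.9] [ 0.6541 -0.1056  0.0312] [ 0.6546 -0.1058] 151.1
t 44.4 pos [ 0.4166 -0.3261  0.1206] y 102.8->61.0 turn [ 0.1 -0.  41.8] then cm [-9.67 30.8   9.56] w 0.0557 f 0.0 ft [-0.3  0.3 -0.8]
```

View pics/c8.png

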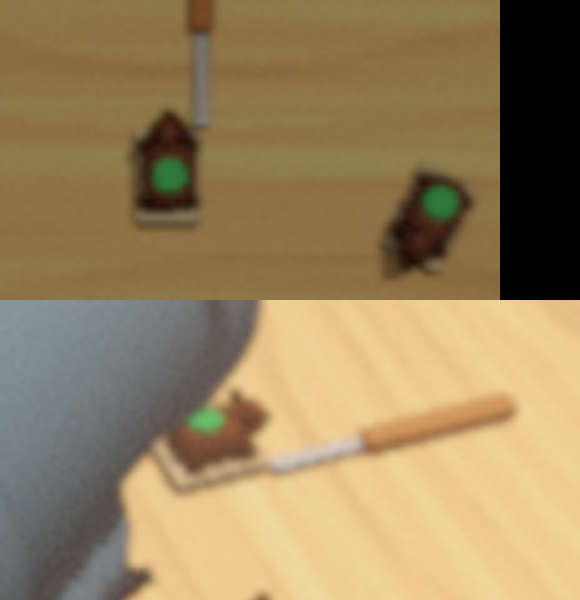

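The crops show the knocked bear at (353,165) with the tool's blade tip just off its front right corner, lower than my fingertips will go. The other green is clear at (408,170), so I take that one first.

Request:
{"api": "step_arm", "payload": {
  "deltas": [
    [[0, 0, 7, 0, 0, 0, 65], [0, 0, 7, 0, 0, 0, 65], [0, 0, 7, 0, 0, 0, 65], [0, 0, 7, 0, 0, 0, 65], [0, 0, 7, 0, 0, 0, 65], [0, 0, 6.8, 0, 0, 0, 65], [0, 0, 0, -1.21, 3.85, 0, 65], [0, 0, 0, -1.21, 3.85, 0, 65]]
  ]
}}

```text
t: 45.03
eef_pos: [0.4744, -0.2713, 0.1197]
eef_rot: [[-0.872, 0.49, -0.002], [0.49, 0.872, 0.002], [0.003, 0.001, -1.0]]
ft_force: [0.7, -0.4, -0.6]
grip_width: 0.0554
grip_force: 0.0
```

Request:
{"api": "step_arm", "payload": {
  "deltas": [
    [[0, 0, 0, -1.21, 3.85, 0, 65], [0, 0, 0, -1.21, 3.85, 0, 65], [0, 0, 0, -1.21, 3.85, 0, 65], [0, 0, 0, -1.21, 3.85, 0, 65], [0, 0, 0, -1.21, 3.85, 0, 65], [0, 0, 0, -1.21, 3.85, 0, 65], [0, 0, 0, 0, 0, 2.5, 65], [0, 0, 0, 0, 0, 2, 65]]
  ]
}}

```text
t: 45.7
eef_pos: [0.6523, -0.1018, 0.0745]
eef_rot: [[-0.876, 0.482, 0.0], [0.482, 0.876, 0.0], [-0.0, 0.0, -1.0]]
ft_force: [-0.2, -0.1, -0.2]
grip_width: 0.0557
grip_force: 0.0
```

Request:
{"api": "step_arm", "payload": {
  "deltas": [
    [[0, 0, 0, 0, 0, 0, 65], [0, 0, 0, 0, 0, 0, 65], [0, 0, 0, 0, 0, 0, 65]]
  ]
}}

```text
t: 45.95
eef_pos: [0.6509, -0.1048, 0.0764]
eef_rot: [[-0.874, 0.486, -0.0], [0.486, 0.874, 0.0], [0.0, -0.0, -1.0]]
ft_force: [0.1, -0.5, 0.5]
grip_width: 0.0555
grip_force: 0.0
```

Run:
```python
from h import *
plan(*tgt((.6544,-.1058),151,.025))
```

```text
t 46.0 pos [ 0.6509 -0.1048  0.0764] y 60.9->61.0 turn [-0.  -0.  -0.1] then cm [0.09 0.08 5.14] w 0.0555 f 0.0 ft [ 0.1 -0.5  0.5]
```

Request:
{"api": "step_arm", "payload": {
  "deltas": [
    [[0, 0, 0, 0.1, 0.1, 1.5, 65], [0, 0, 0, 0, 0, 2, 65], [0, 0, 0, 0, 0, 1.4, 65], [0, 0, 0, 0, 0, 0.2, 65], [0, 0, 0, 0, 0, 0, 0], [0, 0, 0, 0, 0, 0, 0], [0, 0, 0, 0, 0, 0, 0], [0, 0, 0, 0, 0, 0, 0]]
  ]
}}

```text
t: 46.62
eef_pos: [0.6519, -0.1035, 0.0272]
eef_rot: [[-0.874, 0.485, 0.003], [0.485, 0.874, -0.001], [-0.003, 0.001, -1.0]]
ft_force: [-0.4, -1.4, 2.1]
grip_width: 0.0273
grip_force: 50.0
```

Request:
{"api": "step_arm", "payload": {
  "deltas": [
    [[0, 0, 0, 0, 0, 0, 0], [0, 0, 0, 0, 0, 0, 0], [0, 0, 0, 0, 0, -2, 0], [0, 0, 0, 0, 0, -3, 0], [0, 0, 0, 0, 0, -3, 0], [0, 0, 0, 0, 0, -1, 0], [0, 0, 0, 0, 0, 0, 0]]
  ]
}}

```text
t: 47.2
eef_pos: [0.6531, -0.1038, 0.1195]
eef_rot: [[-0.874, 0.485, 0.007], [0.485, 0.874, -0.002], [-0.007, 0.001, -1.0]]
ft_force: [0.6, -0.8, -1.7]
grip_width: 0.0269
grip_force: 49.6
```

Run:
```python
from h import *
plan(*nest('g',1,-1,.031))
```

```text
t 47.2 pos [ 0.6531 -0.1038  0.1195] y 61.0->102.8 turn [ -0.1   0.4 -41.8] then cm [ 21.28 -16.49   8.85] w 0.0269 f 49.6 ft [ 0.6 -0.8 -1.7]
```

Request:
{"api": "step_arm", "payload": {
  "deltas": [
    [[0, 0, -7, 0, 0, 0, 0], [0, 0, -7, 0, 0, 0, 0], [0, 0, -7, 0, 0, 0, 0], [0, 0, -7, 0, 0, 0, 0], [0, 0, -7, 0, 0, 0, 0], [0, 0, -6.8, 0, 0, 0, 0], [0, 0, 0, 3, -2.36, 0, 0], [0, 0, 0, 3, -2.36, 0, 0]]
  ]
}}

```text
t: 47.87
eef_pos: [0.6016, -0.1609, 0.113]
eef_rot: [[-0.974, -0.225, -0.002], [-0.225, 0.974, 0.001], [0.002, 0.002, -1.0]]
ft_force: [-1.0, -1.7, -0.8]
grip_width: 0.0267
grip_force: 49.6
```

Request:
{"api": "step_arm", "payload": {
  "deltas": [
    [[0, 0, 0, 3, -2.36, 0, 0], [0, 0, 0, 3, -2.36, 0, 0], [0, 0, 0, 3, -2.36, 0, 0], [0, 0, 0, 3, -2.36, 0, 0], [0, 0, 0, 3, -2.36, 0, 0], [0, 0, 0, 0, 0, 2.5, 0], [0, 0, 0, 0, 0, 2, 0], [0, 0, 0, 0, 0, 0, 0]]
  ]
}}

```text
t: 48.53
eef_pos: [0.4785, -0.3083, 0.0648]
eef_rot: [[-0.976, -0.219, -0.007], [-0.219, 0.976, 0.007], [0.005, 0.008, -1.0]]
ft_force: [-0.9, 1.5, -0.7]
grip_width: 0.0266
grip_force: 49.6
```

Request:
{"api": "step_arm", "payload": {
  "deltas": [
    [[0, 0, 0, 0, 0, 0, 0], [0, 0, 0, 0, 0, 0, 0]]
  ]
}}

```text
t: 48.7
eef_pos: [0.4826, -0.3102, 0.0704]
eef_rot: [[-0.975, -0.222, -0.0], [-0.222, 0.975, 0.0], [-0.0, 0.0, -1.0]]
ft_force: [0.7, -0.4, -0.7]
grip_width: 0.0271
grip_force: 49.6
```

Run:
```python
from h import *
plan(*nest('g',1,-1,.031))
```

```text
t 48.7 pos [ 0.4826 -0.3102  0.0704] y 102.8->102.8 turn [0. 0. 0.] then cm [ 0.08 -0.15  3.94] w 0.0271 f 49.6 ft [ 0.7 -0.4 -0.7]
```

Request:
{"api": "step_arm", "payload": {
  "deltas": [
    [[0, 0, 0, 0, -0.1, 0.5, 0], [0, 0, 0, 0, 0, 1.5, 0], [0, 0, 0, 0, 0, 1, 0], [0, 0, 0, 0, 0, 0.7, 0], [0, 0, 0, 0, 0, 0.2, 0], [0, 0, 0, 0, 0, 0, 0], [0, 0, 0, 0, 0, 0, 50], [0, 0, 0, 0, 0, 0, 50]]
  ]
}}

```text
t: 49.37
eef_pos: [0.4832, -0.3118, 0.032]
eef_rot: [[-0.975, -0.221, 0.001], [-0.221, 0.975, -0.001], [-0.001, -0.001, -1.0]]
ft_force: [-0.4, -0.9, -0.4]
grip_width: 0.0429
grip_force: 0.0
```

Request:
{"api": "step_arm", "payload": {
  "deltas": [
    [[0, 0, 0, 0, 0, 0, 50], [0, 0, 0, 0, 0, 0, 50], [0, 0, 0, 0, 0, -3, 50], [0, 0, 0, 0, 0, -4, 50], [0, 0, 0, 0, 0, -2, 65], [0, 0, 0, 0, 0, 0, 65], [0, 0, 0, 0, 0, 0, 65]]
  ]
}}

```text
t: 49.95
eef_pos: [0.4836, -0.3124, 0.1233]
eef_rot: [[-0.975, -0.221, 0.003], [-0.221, 0.975, -0.003], [-0.002, -0.003, -1.0]]
ft_force: [-0.5, 0.2, -1.4]
grip_width: 0.0558
grip_force: 0.0
```

Run:
```python
from h import *
a=shot('top');b=shot('side')
for o in bears(a,b): 
  if o['k']=='g':print(o['k'],o['px'],o['T'],o['tag'],round(o['yaw'],1))
plan(*tgt((.6668,.0335),-1,.026))
print(onz(a,(320+201/5-.4,130+128/5-.4),.006))
```

```text
g [353.4 164.7] None [0.6666 0.0336] -2.2
t 50.0 pos [ 0.4821 -0.311   0.1206] y 102.8->89.0 turn [ 0.1 -0.  13.8] then cm [-18.31  34.77   9.46] w 0.0553 f 0.0 ft [-0.9 -0.   0.2]
[0.69708229 0.01605    0.006     ]
```

Request:
{"api": "step_arm", "payload": {
  "deltas": [
    [[0, 0, 6.9, 0, 0, 0, 65], [0, 0, 6.9, 0, 0, 0, 65], [0, 0, 0, -1.83, 3.48, 0, 65], [0, 0, 0, -1.83, 3.48, 0, 65], [0, 0, 0, -1.83, 3.48, 0, 65], [0, 0, 0, -1.83, 3.48, 0, 65], [0, 0, 0, -1.83, 3.48, 0, 65], [0, 0, 0, -1.83, 3.48, 0, 65]]
  ]
}}

```text
t: 50.72
eef_pos: [0.5956, -0.1026, 0.1195]
eef_rot: [[-1.0, 0.018, -0.003], [0.018, 1.0, 0.001], [0.003, 0.001, -1.0]]
ft_force: [0.0, 0.4, -0.6]
grip_width: 0.0556
grip_force: 0.0
```

Request:
{"api": "step_arm", "payload": {
  "deltas": [
    [[0, 0, 0, -1.83, 3.48, 0, 65], [0, 0, 0, -1.83, 3.48, 0, 65], [0, 0, 0, -1.83, 3.48, 0, 65], [0, 0, 0, -1.83, 3.48, 0, 65], [0, 0, 0, 0, 0, 2, 65], [0, 0, 0, 0, 0, 1.5, 65], [0, 0, 0, 0, 0, 0, 65], [0, 0, 0, 0, 0, 0, 65]]
  ]
}}

```text
t: 51.38
eef_pos: [0.6694, 0.0323, 0.0834]
eef_rot: [[-1.0, 0.019, -0.006], [0.019, 1.0, 0.0], [0.006, 0.0, -1.0]]
ft_force: [-0.5, -0.0, -0.0]
grip_width: 0.0555
grip_force: 0.0
```

Request:
{"api": "step_arm", "payload": {
  "deltas": [
    [[0, 0, 0, 0, 0, 0, 65], [0, 0, 0, 0, 0, 0, 65]]
  ]
}}

```text
t: 51.55
eef_pos: [0.6723, 0.0316, 0.0874]
eef_rot: [[-1.0, 0.02, 0.001], [0.02, 1.0, -0.0], [-0.001, -0.0, -1.0]]
ft_force: [0.2, -0.4, 1.2]
grip_width: 0.0555
grip_force: 0.0
```

Run:
```python
from h import *
plan(*tgt((.6668,.0335),-1,.026))
```

```text
t 51.5 pos [0.6723 0.0316 0.0874] y 88.9->89.0 turn [-0.   0.1 -0.1] then cm [0.1  0.18 6.14] w 0.0555 f 0.0 ft [ 0.2 -0.4  1.2]
```

Request:
{"api": "step_arm", "payload": {
  "deltas": [
    [[0, 0, 0, 0.1, 0.15, 2.5, 65], [0, 0, 0, 0, 0, 2, 65], [0, 0, 0, 0, 0, 1.4, 65], [0, 0, 0, 0, 0, 0.2, 65], [0, 0, 0, 0, 0, 0, 0], [0, 0, 0, 0, 0, 0, 0], [0, 0, 0, 0, 0, 0, 0], [0, 0, 0, 0, 0, 0, 0]]
  ]
}}

```text
t: 52.22
eef_pos: [0.6724, 0.0343, 0.0275]
eef_rot: [[-1.0, 0.018, 0.004], [0.018, 1.0, -0.001], [-0.004, -0.001, -1.0]]
ft_force: [-0.3, 0.1, 2.0]
grip_width: 0.0269
grip_force: 49.6
```

Request:
{"api": "step_arm", "payload": {
  "deltas": [
    [[0, 0, 0, 0, 0, 0, 0], [0, 0, 0, 0, 0, 0, 0], [0, 0, 0, 0, 0, -2, 0], [0, 0, 0, 0, 0, -3, 0], [0, 0, 0, 0, 0, -3, 0], [0, 0, 0, 0, 0, -1, 0], [0, 0, 0, 0, 0, 0, 0]]
  ]
}}

```text
t: 52.8
eef_pos: [0.6735, 0.0344, 0.1197]
eef_rot: [[-1.0, 0.018, 0.008], [0.018, 1.0, -0.001], [-0.008, -0.001, -1.0]]
ft_force: [0.4, 0.3, -0.6]
grip_width: 0.027
grip_force: 49.3
```

Run:
```python
from h import *
plan(*nest('g',1,1,.031))
```

```text
t 52.8 pos [0.6735 0.0344 0.1197] y 89.0->102.8 turn [ -0.1   0.4 -13.8] then cm [ 26.33 -22.31   8.87] w 0.0270 f 49.3 ft [ 0.4  0.3 -0.6]
```

Request:
{"api": "step_arm", "payload": {
  "deltas": [
    [[0, 0, -6.9, 0, 0, 0, 0], [0, 0, -6.9, 0, 0, 0, 0], [0, 0, 0, 2.9, -2.48, 0, 0], [0, 0, 0, 2.9, -2.48, 0, 0], [0, 0, 0, 2.9, -2.48, 0, 0], [0, 0, 0, 2.9, -2.48, 0, 0], [0, 0, 0, 2.9, -2.48, 0, 0], [0, 0, 0, 2.9, -2.48, 0, 0]]
  ]
}}

```text
t: 53.47
eef_pos: [0.5317, -0.1494, 0.1134]
eef_rot: [[-0.975, -0.221, -0.002], [-0.221, 0.975, 0.001], [0.002, 0.002, -1.0]]
ft_force: [0.7, -0.2, -0.9]
grip_width: 0.0269
grip_force: 49.3
```

Request:
{"api": "step_arm", "payload": {
  "deltas": [
    [[0, 0, 0, 2.9, -2.48, 0, 0], [0, 0, 0, 2.9, -2.48, 0, 0], [0, 0, 0, 2.9, -2.48, 0, 0], [0, 0, 0, 0, 0, 2.5, 0], [0, 0, 0, 0, 0, 2, 0], [0, 0, 0, 0, 0, 0, 0], [0, 0, 0, 0, 0, 0, 0], [0, 0, 0, 0, 0, 0, 0]]
  ]
}}

```text
t: 54.13
eef_pos: [0.4659, -0.2403, 0.0705]
eef_rot: [[-0.975, -0.222, -0.0], [-0.222, 0.975, 0.0], [-0.0, 0.0, -1.0]]
ft_force: [-0.0, -0.0, -1.7]
grip_width: 0.0269
grip_force: 49.3
```

Run:
```python
from h import *
plan(*nest('g',1,1,.031))
```

```text
t 54.1 pos [ 0.4659 -0.2403  0.0705] y 102.8->102.8 turn [0. 0. 0.] then cm [-0.   -0.13  3.95] w 0.0269 f 49.3 ft [-0.  -0.  -1.7]
```

Lower, release, lift, and retreat to the middle for a clear final look.

Request:
{"api": "step_arm", "payload": {
  "deltas": [
    [[0, 0, 0, 0, -0.1, 0.5, 0], [0, 0, 0, 0, 0, 1.5, 0], [0, 0, 0, 0, 0, 1, 0], [0, 0, 0, 0, 0, 0.7, 0], [0, 0, 0, 0, 0, 0.2, 0], [0, 0, 0, 0, 0, 0, 0], [0, 0, 0, 0, 0, 0, 50], [0, 0, 0, 0, 0, 0, 50]]
  ]
}}

```text
t: 54.8
eef_pos: [0.4664, -0.2419, 0.0319]
eef_rot: [[-0.975, -0.221, 0.001], [-0.221, 0.975, -0.001], [-0.001, -0.001, -1.0]]
ft_force: [0.3, -0.4, -0.2]
grip_width: 0.0427
grip_force: 0.0
```

Request:
{"api": "step_arm", "payload": {
  "deltas": [
    [[0, 0, 0, 0, 0, 0, 50], [0, 0, 0, 0, 0, 0, 50], [0, 0, 0, 0, 0, -3, 50], [0, 0, 0, 0, 0, -4, 50], [0, 0, 0, 0, 0, -4, 65], [0, 0, 0, 0, 4, -2, 65], [0, 0, 0, 0, 4, 0, 65], [0, 0, 0, 0, 4, 0, 65]]
  ]
}}

```text
t: 55.47
eef_pos: [0.4408, -0.1274, 0.1623]
eef_rot: [[-0.976, -0.219, 0.005], [-0.219, 0.976, -0.002], [-0.004, -0.003, -1.0]]
ft_force: [0.6, 1.2, -1.2]
grip_width: 0.0552
grip_force: 0.0
```

Request:
{"api": "step_arm", "payload": {
  "deltas": [
    [[0, 0, 0, 0, 4, 0, 65], [0, 0, 0, 0, 4, 0, 65], [0, 0, 0, 0, 4, 0, 65], [0, 0, 0, 0, 0, 0, 65], [0, 0, 0, 0, 0, 0, 65]]
  ]
}}

```text
t: 55.88
eef_pos: [0.4132, -0.0087, 0.1603]
eef_rot: [[-0.974, -0.225, 0.001], [-0.225, 0.974, -0.0], [-0.001, -0.001, -1.0]]
ft_force: [0.1, 0.2, 0.5]
grip_width: 0.0557
grip_force: 0.0
```

Run:
```python
from h import *
a=shot('top','t9.png');b=shot('side')
for o in bears(a,b): print(o['k'],o['px'],o['T'],o['tag'],round(o['yaw'],1))
for k in'gr': print(k,[np.round(nest(k,i,j)[:2],4).tolist() for i in(1,-1) for j in(1,-1)])
A=cv2.resize(a['image'][215:290,220:290],None,fx=4,fy=4,interpolation=cv2.INTER_CUBIC);B=cv2.resize(a['image'][215:290,440:510],None,fx=4,fy=4,interpolation=cv2.INTER_CUBIC)
S=cv2.resize(b['image'][165:220,210:290],None,fx=3.5,fy=4,interpolation=cv2.INTER_CUBIC);S2=cv2.resize(b['image'][325:400,260:380],None,fx=3.5,fy=4,interpolation=cv2.INTER_CUBIC)
C=np.zeros((600,720,3),np.uint8);C[:300,:280]=A;C[:300,290:570]=B;C[300:520,:280]=S;C[300:600,290:710]=S2
cv2.imwrite('pics/f9.png',C[...,::-1])
```

```text
g [490.  236.2] [ 0.4863 -0.3108  0.0382] [ 0.4869 -0.3128] -172.0
g [463.  245.9] [ 0.4613 -0.2428  0.0375] [ 0.4617 -0.2443] 28.4
g [496.6 262.9] [ 0.4201 -0.3259  0.038 ] [ 0.4201 -0.3278] -161.2
g [469.2 272.5] [ 0.3956 -0.2572  0.0366] [ 0.3955 -0.2584] 13.1
r [265.4 233.8] None [0.4865 0.2554] 178.9
r [236.9 236.3] None [0.4794 0.3274] -179.2
r [266.8 265.5] [0.4049 0.2491 0.0397] [0.4069 0.2498] 2.7
r [238.4 267.8] [0.4006 0.3207 0.0345] [0.4003 0.3212] 9.5
g [[0.4662, -0.2416], [0.4821, -0.3118], [0.3999, -0.2566], [0.4158, -0.3268]]
r [[0.4742, 0.3254], [0.4796, 0.2537], [0.4064, 0.3203], [0.4118, 0.2486]]
```

View pics/f9.png

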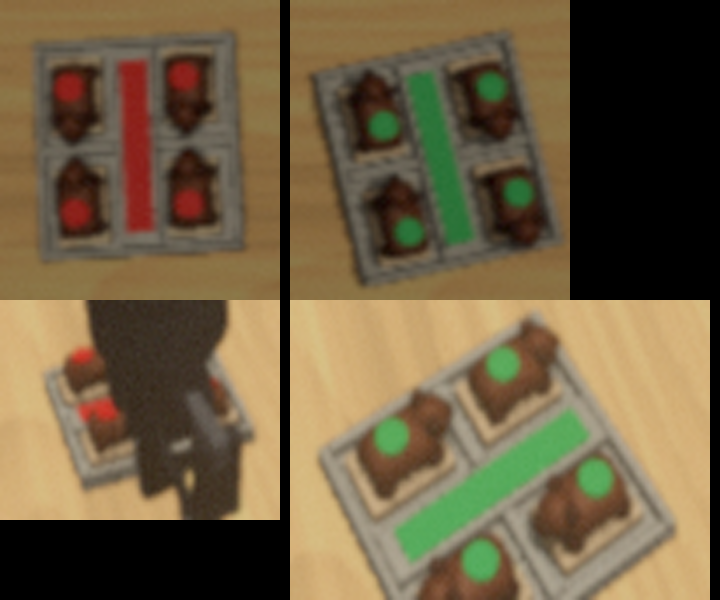

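View pics/t9.png

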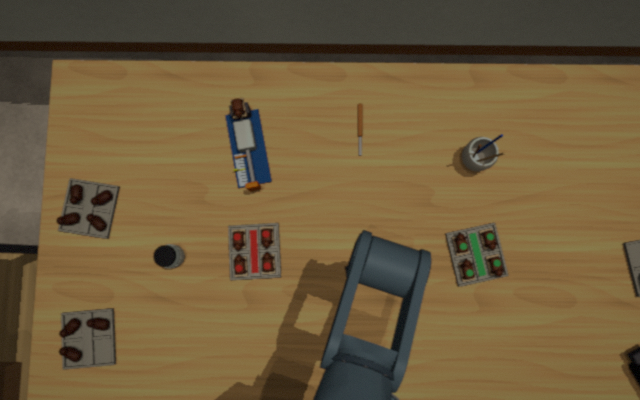

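Both trays look full and level: reds at (237–267,234–268), greens at (463–497,236–273). The bystanders have not moved. The arm hides the red tray from the side, so I clear it for one last check.

Request:
{"api": "step_arm", "payload": {
  "deltas": [
    [[0, 0, 0, 0, -4, -2, 65], [0, 0, 0, 0, -4, -2, 65], [0, 0, 0, 0, -4, -2, 65], [0, 0, 0, 0, -4, -2, 65], [0, 0, 0, 0, 0, 0, 65], [0, 0, 0, 0, 0, 0, 65]]
  ]
}}

```text
t: 56.48
eef_pos: [0.4471, -0.1598, 0.2359]
eef_rot: [[-0.977, -0.215, 0.003], [-0.215, 0.977, -0.002], [-0.002, -0.002, -1.0]]
ft_force: [-0.3, 0.0, -0.1]
grip_width: 0.0555
grip_force: 0.0
```

Run:
```python
from h import *
a=shot('top');b=shot('side')
for o in bears(a,b): 
  if o['k']=='r':print(o['px'],o['T'])
cv2.imwrite('pics/f10.png',cv2.resize(b['image'][165:220,210:290],None,fx=8,fy=8,interpolation=cv2.INTER_CUBIC)[...,::-1])
```

```text
[265.5 233.8] [0.4846 0.2545 0.039 ]
[237.  236.5] [0.4789 0.3264 0.0359]
[266.7 265.4] [0.4058 0.2493 0.0398]
[238.4 267.9] [0.4004 0.3204 0.035 ]
```

View pics/f10.png

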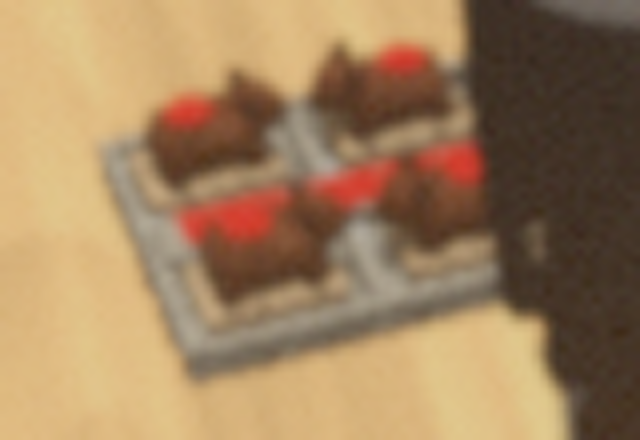

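The red bears all sit flat in their nests. Where the tags run into the red strip in the side view, the height readings scatter a little.

```bash
python3 -c "
from plant import arm
print(arm.hand_in())"
```

```text
the job is handed in; nothing more can be done
None
```

The job is handed in: the gauge was pulled to the clip, held about 2.7 s and let go home, then all eight bears (four green, four red) were placed flat in their own nests, with the crock, jar and modelling tool left in place; no verdict came back from the hand-in.

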